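Compression nut: finger-tight plus one flat

TASK

The hexagon nut of the tube fitting on the pipe block is loose: turn it clockwise (seen from above) with the fingers until it is just finger-tight, without forcing it round any further by hand. Then use the open-ended wrench to turn it exactly one flat (a sixth of a turn) more, take the wrench off without backing the nut off, and lay it flat on the desk clear of the block. Do not jam or lean the wrench hard on the fitting, and leave the other things alone.

Things in the scene. Friction and masses are not known exactly. Their poses are not given: they have to be found in the camera images.
- fitting: pipe block, fixed to the desk: aluminium block 82 x 62 mm on a dark flange 104 x 84 x 8 mm, block top 45 mm above the desk. Origin: centre of the underside, z up; the fitting stands on the z axis through it. Going up: brass body (34 mm wide, to 55 mm), brass collar, steel nut, steel tube stub 14 mm in diameter, its top 114 mm above the desk.
- collar: round brass collar under the nut, 44 mm in diameter, 55 to 62 mm above the desk; origin on the axis, z up. Stands still while the nut is loose; once the nut is finger-tight it is dragged round with the nut against about 0.5 N m, stays where it is left, and does not come back if the nut is loosened. Its start angle varies and tells nothing of the seat to the eye.
- collar_mark (a point): a dark index line on the rim of the collar, 22 mm from the axis, 58.5 mm above the desk; it moves only as the nut is tightened beyond finger-tight.
- nut: steel hexagon nut, 32 mm across flats, 62.5 to 87.5 mm above the desk when seated; origin: centre of its underside, z up, x out through the middle of a flat. Turns about the fixed vertical axis, clockwise from above tightens, sinking 0.5 mm per rad. Starts 0.5 to 1.1 rad before finger-tight; loose it takes 0.07 N m, at finger-tight this jumps to 0.5 N m. Seat angle unknown: feel for it.
- wrench: plain steel open-ended wrench lying flat on the desk, 178 mm long, 11 mm thick, 0.1 to 0.2 kg. Origin on its underside, near the centre of mass; x towards the jaw, z up. Handle 17 mm wide along -x to x = -103 mm. Jaw open to +x: two parallel prongs 34.2 mm apart, 62 mm over their outsides, tips a little flared; throat bottom at x = 35 mm, tips at x = 74 mm.
- wrench_jaw (a point): point midway between the prongs, 55 mm ahead of the wrench's origin, at half thickness; on the nut's axis when the wrench is pushed on to 1.5 mm short of the throat bottom. The jaw fits when the wrench's x axis points 30 degrees (plus any multiple of 60) from the nut's x axis, with about 5 degrees of play either way; prongs are 11 mm high and may grip the nut at any height.
- wrench_grip (a point): a good place to grip the handle, 35 mm behind the wrench's origin at half thickness, 90 mm from wrench_jaw; grip across the 17 mm width. Turning the seated nut takes about 7 N here and loads the jaw on the nut with 40 to 60 N; over 100 N there is too much.
- weight: bystander: brass check weight with a knob, 38 mm in diameter, 60 mm tall, standing; origin under its centre. Leave it alone.
- jaw_insert: bystander: serrated grey jaw insert, 64 x 28 x 19 mm; origin under its centre. Leave it alone.
- dropper: bystander: small amber dropper bottle, 33 mm in diameter, 102 mm tall, standing; origin under its centre. Leave it alone.

How it is judged:
By the outcome, as a careful person would: the job done as asked, in the order asked, and still so for the second after the job is handed in, with the robot touching nothing.
It also fails if it takes over 72 s, if anything falls off the work surface, if the arm or the gripper's body presses on something with over 40 N, if the wrist force passes 120 N, or if a joint passes its speed limit or range.

ROBOT

A 6-joint arm with a two-finger parallel gripper is mounted at the origin on a cart in front of the work surface, level with it; the furniture and walls round the work are solid. World frame = base frame: x ahead of the robot, y to its left, z up, the work surface at z = 0. Lengths are in m, angles in rad, forces in N, time in s.
With the tool pointing down it reaches from about 0.35 to 0.85 m from the base axis. Payload 8.1 kg.
Tool frame: the origin (TCP) lies on the mounting face of the last link; the fingertips stand 186 mm ahead of it and the grasp point (between the pads) lies 167 mm ahead of it; y points along the fingers, x is the direction in which the jaws open and shut, and the axes are right-handed (so a half turn about y gives the same grasp; the last joint's range is limited). The gripper opens to 93 mm and grips with 3 to 60 N. Pads are 15 mm wide; open, the fingers measure 128 mm over their backs; the gripper's body (75 mm by 188 mm) begins 65 mm behind the grasp point.
Start: joints at [1.096, 0.13, 1.488, -0, 1.523, -0.085], TCP at [0.228, 0.555, 0.405] pointing down, gripper open.
Joint ranges: [-2.96, 2.96], [-0.89, 2.26], [0.02, 2.5], [-1.34, 4.48], [0, 2.73], [-2.66, 2.66]. Speed limits (rad/s): [2.39, 2.39, 2.79, 3.14, 3.14, 3.14].

INTERFACE

Orientations are given as a rotation vector (axis times angle).
In Python, from plant import robot, imaging gives the robot as it stands.
- The arm moves only by the shell command python3 -m inch 'ROWS' [OPENING] [FORCE]. ROWS is JSON, a list of rows, each an object of numbers: "x", "y", "z": the shift along the tool's x, y, z in mm; "twist": the turn about the tool's y in rad. In form: [{"x": .., "y": .., "z": .., "twist": ..}, ...]. A call has 1 to 12 rows; each row shifts and turns the commanded pose from where the row before left it, along the tool's axes as they then stand; what a row does not reach is not made up. A row lasts 1/10 s, in which the tool goes at most 50 mm and 8.59 degrees, less where a joint would pass 70% of its speed; a pose out of reach is approached as far as the arm can. A call with a gripper value outside its range is refused whole. OPENING is the gripper command: -1 is shut, 1 is fully open, values between are in proportion, set as the call begins (- or left out, the last holds). The fingers move at their own pace and stop on an object; FORCE is the grip in N (left out, the last holds). Time passes only in rows, so rows that do not move let the fingers close. It gives the time, the measured TCP pose, the force and the opening at its end, in the units of the state.
- robot.read_state(): the state, without advancing time (a new reading comes with each control period).
- imaging.read_camera(name): name is "scene" or "top" or "wrist"; returns a dict with "color" (384x512x3 uint8, red, green, blue), "depth" (384x512 float32, m along the optical axis (not along the pixel's ray), 0 where there is no reading), "fx", "fy", "cx", "cy" (pixels), "rvec" (rotation vector, rad) and "tvec" (3), from world to camera coordinates, as OpenCV has them; the wrist camera has in their place "tool_from_camera" (4x4, takes a point from camera to tool coordinates, whose origin is the TCP and whose axes are the tool frame's). Camera axes: x right, y down, z forward; pixel columns grow to the right and rows downward; lengths in m; the calibration is good to about 2 mm. The wrist camera is an equidistant fisheye: a pixel r from the principal point sees the ray r / f radians off the axis. A picture is of the moment at which its call begins: read the wrist's pose just before it.
- robot.close_job(): hands the job in, once; it reports no verdict.
The state is a dict: "t": time; "q": joint angles; "dq": joint speeds; "joint_torque": joint torques, N m; "tool_pos": TCP position; "orientation": TCP orientation; "force": force on the tool from outside, world axes, zero at the start; "wrist_torque": the same for the moment, N m; "opening": finger opening in m.
Only numpy, scipy, OpenCV 4.12 (cv2) and the standard library are available. Lean on these libraries where they do the work, as an engineer would, in place of code of your own. Each camera call takes 0.05 s, during which the arm holds its last target.

## Working session

There is one attempt and no reset: what is moved stays moved. The work goes in short steps, Python scripts to look and compute and a shell command to move; the robot and the scene stay as the last step left them, time stands still between calls to the robot, and variables do not carry over. Pictures are saved under pics/ and viewed, and the job is handed in when it is done.

```bash
ls; mkdir -p pics
python3 - <<'E'
from plant import robot, imaging
import cv2
s=robot.read_state(); print({k:(v if not hasattr(v,'round') else v.round(3)) if not isinstance(v,list) else [round(a,3) for a in v] for k,v in s.items()})
for n in ("scene","top","wrist"):
    c=imaging.read_camera(n); cv2.imwrite(f"pics/{n}0.png",c["color"][:,:,::-1])
    print(n,{k:c[k] for k in c if k not in("color","depth")})
E
```

```text
pics
{'t': 0.0, 'q': array([ 1.096,  0.131,  1.489,  0.   ,  1.523, -0.085]), 'dq': array([-0.   , -0.   ,  0.001,  0.001,  0.   ,  0.001]), 'joint_torque': array([ 2.0000e-03, -5.5983e+01, -4.9177e+01,  7.7000e-02,  3.5000e-02,
       -0.0000e+00]), 'tool_pos': array([0.228, 0.555, 0.404]), 'orientation': array([-1.37 , -0.916,  0.919]), 'force': array([-0.389,  0.269,  0.515]), 'wrist_torque': array([ 0.007,  0.008, -0.079]), 'opening': 0.09343676113986496}
scene {'fx': 358.00827243711757, 'fy': 358.00827243711757, 'cx': 257.3823410105693, 'cy': 193.5802156102145, 'rvec': array([ 2.31913423, -0.87869906,  0.30607749]), 'tvec': array([-0.14761746,  0.51712954,  0.51600211])}
top {'fx': 383.6782241142695, 'fy': 383.6782241142695, 'cx': 258.4829329727099, 'cy': 188.51049020641938, 'rvec': array([ 2.1953908 , -1.97413133,  0.24765872]), 'tvec': array([0.28787775, 0.5450667 , 0.88537361])}
wrist {'fx': 297.3186396354542, 'fy': 297.3186396354542, 'cx': 252.88496719153162, 'cy': 188.80077457802844, 'tool_from_camera': array([[ 9.99999559e-01,  8.26034872e-04,  4.47734741e-04,
         4.23395504e-04],
       [-2.05212816e-04, -2.73007185e-01,  9.62011972e-01,
         1.96812062e-02],
       [ 9.16890238e-04, -9.62011639e-01, -2.73006895e-01,
         7.69742463e-02],
       [ 0.00000000e+00,  0.00000000e+00,  0.00000000e+00,
         1.00000000e+00]])}
```

View pics/scene0.png

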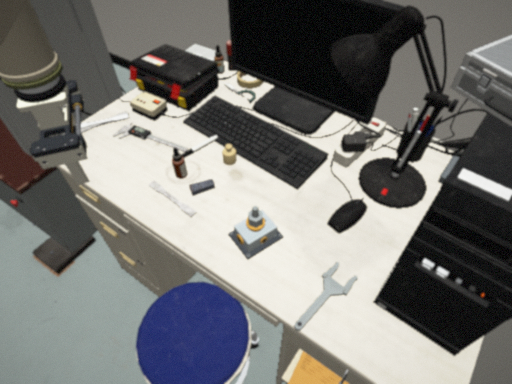

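View pics/top0.png

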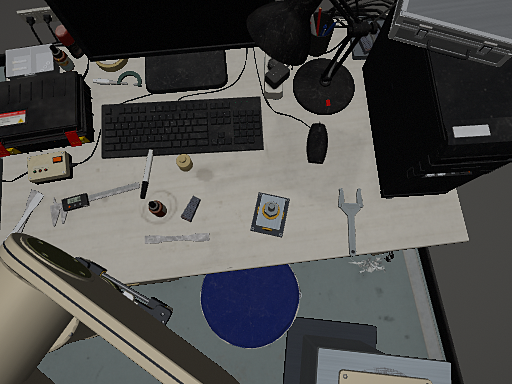

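View pics/wrist0.png

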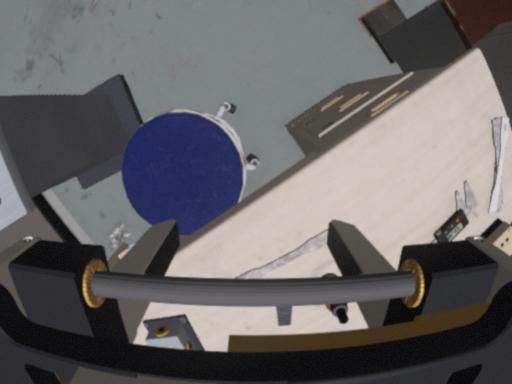

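The scene view has the fitting at about (255,232) and the wrench at (325,295). In the top view the fitting is at (270,212) and the wrench at (350,220), jaw up. Next I'll locate both.

```bash
cat > h.py <<'E'
import numpy as np, cv2
from plant import robot, imaging
from scipy.spatial.transform import Rotation as R
def ray(c,u,v):
    Rm=R.from_rotvec(c["rvec"]).as_matrix(); d=np.array([(u-c["cx"])/c["fx"],(v-c["cy"])/c["fy"],1.])
    return -Rm.T@c["tvec"], Rm.T@d
def onz(c,u,v,z):
    o,d=ray(c,u,v); return o+d*(z-o[2])/d[2]
def proj(c,P):
    p=R.from_rotvec(c["rvec"]).as_matrix()@np.asarray(P)+c["tvec"]; return np.array([c["cx"]+c["fx"]*p[0]/p[2],c["cy"]+c["fy"]*p[1]/p[2]])
def tool(s=None):
    s=s or robot.read_state(); return R.from_rotvec(s["orientation"]).as_matrix(), np.array(s["tool_pos"])
def wray(c,RT,u,v):
    Rm,t=RT; x=u-c["cx"];y=v-c["cy"];r=np.hypot(x,y);th=r/c["fx"]
    d=np.array([np.sin(th)*x/r,np.sin(th)*y/r,np.cos(th)]); T=c["tool_from_camera"]
    return Rm@T[:3,3]+t, Rm@(T[:3,:3]@d)
def wonz(c,RT,u,v,z):
    o,d=wray(c,RT,u,v); return o+d*(z-o[2])/d[2]
def wproj(c,RT,P):
    Rm,t=RT;T=c["tool_from_camera"]; p=T[:3,:3].T@(Rm.T@(np.asarray(P)-t)-T[:3,3])
    th=np.arctan2(np.hypot(p[0],p[1]),p[2]);n=np.hypot(p[0],p[1])
    return np.array([c["cx"]+c["fx"]*th*p[0]/n,c["cy"]+c["fx"]*th*p[1]/n])
def crop(c,u0,v0,u1,v1,k,name):
    cv2.imwrite("pics/"+name,cv2.resize(np.ascontiguousarray(c["color"][v0:v1,u0:u1,::-1]),None,fx=k,fy=k,interpolation=cv2.INTER_CUBIC))
E
python3 - <<'E'
from h import *
c=imaging.read_camera("top"); crop(c,240,170,380,270,5,"topc.png")
c2=imaging.read_camera("scene"); crop(c2,220,195,370,335,4,"scenec.png")
print(tool()[0].round(3))
E
```

```text
[[ 0.38  -0.    -0.925]
 [ 0.925 -0.001  0.38 ]
 [-0.001 -1.     0.   ]]
```

View pics/topc.png

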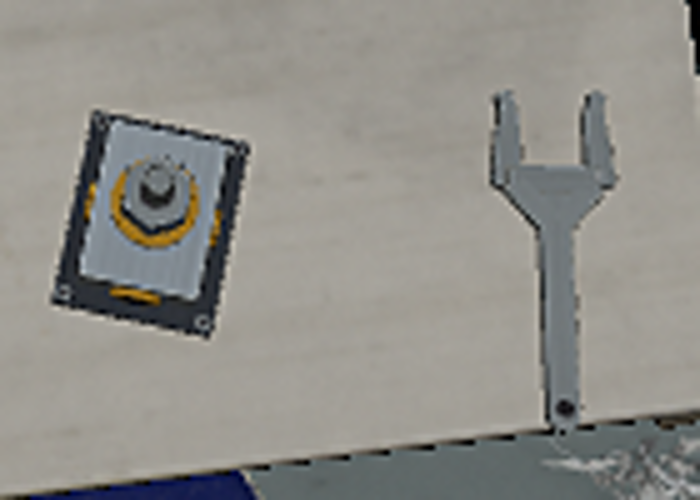

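View pics/scenec.png

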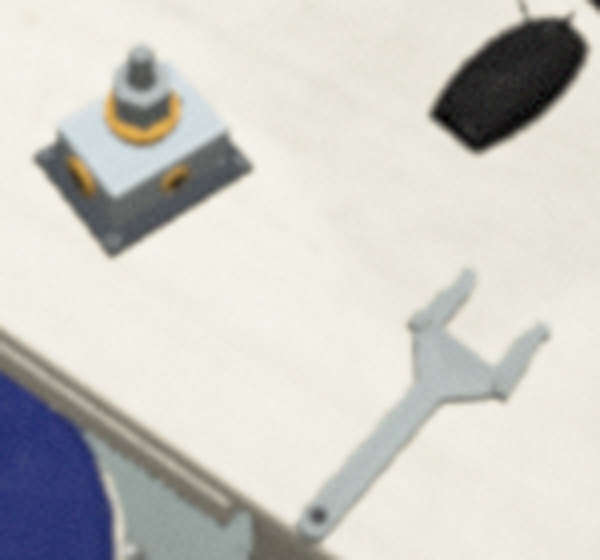

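Run:
```python
from h import *
c=imaging.read_camera("top")
f=lambda a,b:((a+.5)/5-.5+240,(b+.5)/5-.5+170)
co=[onz(c,*f(*p),.008) for p in [(97,113),(248,148),(208,337),(55,300)]]
for p in co: print(p.round(4))
m=np.mean(co,0); print("centre",m.round(4)); 
for i in range(4): print(np.linalg.norm(co[i]-co[(i+1)%4]).round(4), np.degrees(np.arctan2(*(co[(i+1)%4]-co[i])[1::-1])).round(1))
W=[onz(c,*f(*p),.011) for p in [(505,93),(597,93),(566,430),(558,300),(545,168)]]
for p in W: print("w",p.round(4))
mid=(W[0]+W[1])/2; d=mid-W[2]; print(np.linalg.norm(d), np.degrees(np.arctan2(d[1],d[0])), 'desk edge',onz(c,*f(600,425),0),onz(c,*f(250,468),0))
for z in (.11,): 
  print(proj(c,[m[0],m[1],.0875]),proj(c,[m[0],m[1],.114]))
c2=imaging.read_camera("scene"); g=lambda a,b:((a+.5)/4-.5+220,(b+.5)/4-.5+195)
W=[onz(c2,*g(*p),.011) for p in [(470,270),(545,328),(307,533)]]
for p in W: print("w2",p.round(4))
d=(W[0]+W[1])/2-W[2]; print(np.degrees(np.arctan2(d[1],d[0])))
for p in [(35,158),(112,255),(253,168)]: print("c2",onz(c2,*g(*p),.008).round(4))
print('tube top c2',onz(c2,*g(140,50),.114))
print('tube top c1',onz(c,*f(156,178),.114))
```

```text
[0.5163 0.3428 0.008 ]
[0.5059 0.2622 0.008 ]
[0.4051 0.274  0.008 ]
[0.4157 0.3539 0.008 ]
centre [0.4608 0.3082 0.008 ]
0.0813 -97.3
0.1015 173.3
0.0806 82.4
0.1011 -6.3
w [0.5492 0.1303 0.011 ]
w [0.5543 0.0821 0.011 ]
w [0.3772 0.0903 0.011 ]
w [0.4426 0.0974 0.011 ]
w [0.5111 0.1074 0.011 ]
0.17526442071680515 5.212492573882673 desk edge [3.82622370e-01 7.04861451e-02 1.11022302e-16] [0.34226389 0.24635757 0.        ]
[271.13227664 208.38083089] [271.54679368 206.19336506]
w2 [0.5485 0.1304 0.011 ]
w2 [0.552  0.0805 0.011 ]
w2 [0.3773 0.0885 0.011 ]
5.6122187960024466
c2 [0.4142 0.351  0.008 ]
c2 [0.4064 0.2713 0.008 ]
c2 [0.5061 0.2601 0.008 ]
tube top c2 [0.46177251 0.30876009 0.114     ]
tube top c1 [0.46292259 0.31017907 0.114     ]
```

```bash
python3 -m inch '[{"x":-12,"y":5,"z":-29},{"x":-12,"y":5,"z":-29},{"x":-12,"y":6,"z":-29},{"x":-12,"y":6,"z":-29},{"x":-12,"y":6,"z":-29},{"x":-12,"y":6,"z":-29},{"x":-12,"y":6,"z":-29},{"x":-12,"y":6,"z":-29},{"x":-12,"y":6,"z":-29},{"x":-12,"y":6,"z":-29},{"x":-12,"y":6,"z":-29},{"x":-8,"y":6,"z":-30}]' 1 10
python3 - <<'E'
from h import *
s=robot.read_state(); print(s['t'],s['tool_pos'],s['wrist_torque'],s['q'].round(3),tool()[0].round(3).tolist())
c=imaging.read_camera("wrist"); crop(c,0,0,512,384,1.5,"w1.png")
p=wproj(c,tool(s),[.4605,.308,.0875]);print(p)
E
```

```text
0.35 [0.22797215 0.55495393 0.40448215] [-0.02561718 -0.01330991 -0.00660286] [ 1.096  0.131  1.488 -0.     1.523 -0.085] [[0.38, -0.0, -0.925], [0.925, -0.0, 0.38], [-0.0, -1.0, 0.0]]
[163.4300623 373.0746359]$[0]: bad value
```

View pics/w1.png

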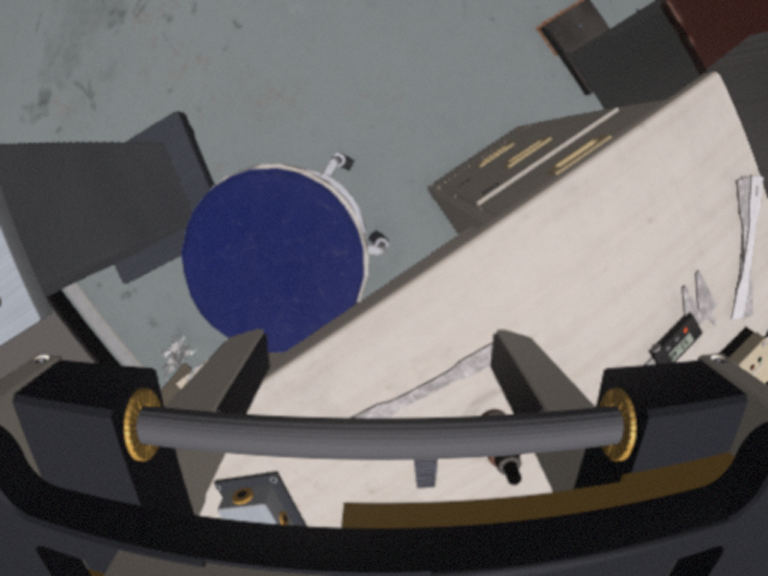

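The move was refused, probably because each row needs all four keys, so the picture is still the start view.

```bash
python3 -m inch '[{"x":-12,"y":5,"z":-29,"twist":0},{"x":-12,"y":5,"z":-29,"twist":0},{"x":-12,"y":6,"z":-29,"twist":0},{"x":-12,"y":6,"z":-29,"twist":0},{"x":-12,"y":6,"z":-29,"twist":0},{"x":-12,"y":6,"z":-29,"twist":0},{"x":-12,"y":6,"z":-29,"twist":0},{"x":-12,"y":6,"z":-29,"twist":0},{"x":-12,"y":6,"z":-29,"twist":0},{"x":-12,"y":6,"z":-29,"twist":0},{"x":-12,"y":6,"z":-29,"twist":0},{"x":-8,"y":6,"z":-30,"twist":0}]' 1 10
python3 - <<'E'
from h import *
s=robot.read_state(); print(s['t'],s['tool_pos'],s['wrist_torque'],s['q'].round(3),tool()[0].round(3).tolist())
c=imaging.read_camera("wrist"); crop(c,0,0,512,384,1.5,"w2.png")
p=wproj(c,tool(s),[.4605,.308,.0875]);print(p*1.5)
E
```

```text
t: 1.6
tool_pos: [0.4983, 0.2917, 0.3347]
orientation: [-1.369, -0.918, 0.917]
force: [-0.4, 0.3, 0.6]
opening: 0.0932
1.6 [0.49833517 0.29173266 0.33465522] [-0.02283656  0.04381091  0.02763789] [ 0.441  0.113  1.637 -0.     1.392 -0.74 ] [[0.38, 0.0, -0.925], [0.925, 0.0, 0.38], [0.0, -1.0, -0.0]]
[379.5882012  229.41407582]
```

View pics/w2.png

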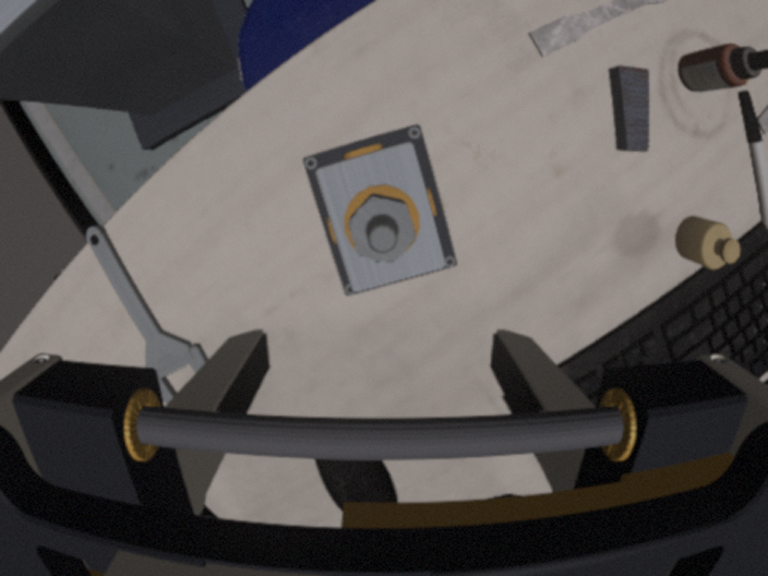

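The wrist view has the nut centred at about (383,228), with its hexagon visible. The predicted point (380,229) agrees. I'll zoom in.

Run:
```python
from h import *
c=imaging.read_camera("wrist"); crop(c,195,80,311,200,6,"w2c.png")
```

```text
(no output)
```

View pics/w2c.png

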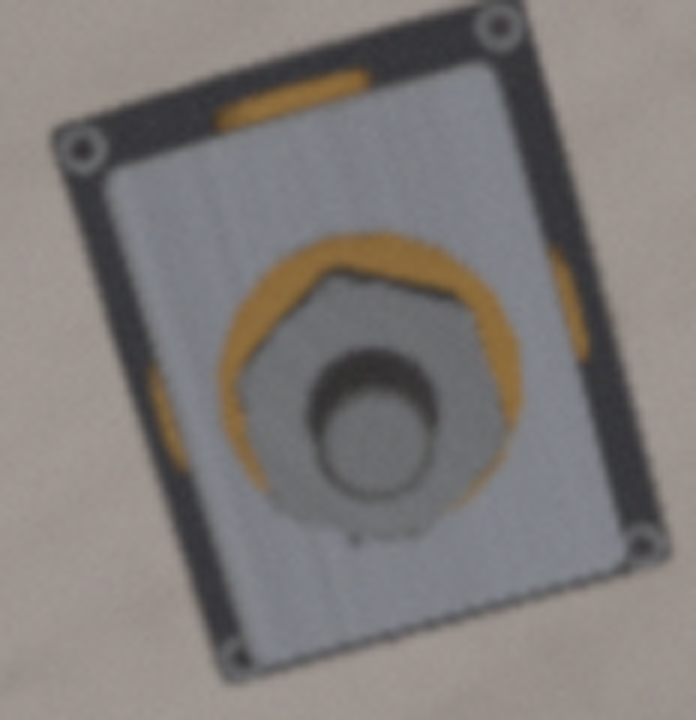

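Run:
```python
from h import *
c=imaging.read_camera("wrist"); T=tool()
f=lambda a,b:((a+.5)/6-.5+195,(b+.5)/6-.5+80)
P=[wonz(c,T,*f(*p),.088) for p in [(240,380),(335,270),(465,302),(506,428),(415,533),(268,500)]]
P=np.array(P);ce=(P[[0,1,2]]+P[[3,4,5]])/2; print(P[:,:2].round(4).tolist(),ce.round(4)[:,:2].tolist())
for p in P-P.mean(0): print(np.hypot(p[0],p[1]).round(4), (np.degrees(np.arctan2(p[1],p[0]))%60).round(1))
print("tube",wonz(c,T,*f(376,440),.114))
H=np.array([wonz(c,T,*f(*p),.009) for p in [(82,150),(500,25),(645,542),(240,662)]]);print(H.round(4),H.mean(0))
C=[wonz(c,T,*f(*p),.0605) for p in [(219,385),(522,370),(370,234)]];print("collar",np.array(C).round(4), (C[0]+C[1])/2)
```

```text
[[0.4477, 0.2978], [0.4393, 0.3144], [0.4493, 0.3281], [0.4664, 0.3269], [0.4747, 0.3109], [0.4634, 0.295]] [[0.457, 0.3124], [0.457, 0.3127], [0.4564, 0.3116]]
0.017 57.6
0.0176 52.8
0.0176 55.2
0.0176 57.0
0.018 56.0
0.0184 51.1
tube [0.45760451 0.31209992 0.114     ]
[[0.4074 0.2802 0.009 ]
 [0.415  0.3538 0.009 ]
 [0.5081 0.3444 0.009 ]
 [0.5011 0.2697 0.009 ]] [0.45787235 0.31202715 0.009     ]
collar [[0.4496 0.2919 0.0605]
 [0.4641 0.3328 0.0605]
 [0.4379 0.3201 0.0605]] [0.45685118 0.31236159 0.0605    ]
```

Run:
```python
from h import *
c=imaging.read_camera("wrist"); T=(np.eye(3),np.zeros(3))
for x in(-.0465,.0465):
  for z in(-.0075,.0075): print(x,z,wproj(c,T,[x,.186,z]))
crop(c,150,200,360,300,3.6,"w2f.png")
```

```text
-0.0465 -0.0075 [178.99112358 245.08185222]
-0.0465 0.0075 [176.83140576 223.40256155]
0.0465 -0.0075 [325.15270994 245.23880947]
0.0465 0.0075 [327.3121414  223.55067444]
```

View pics/w2f.png

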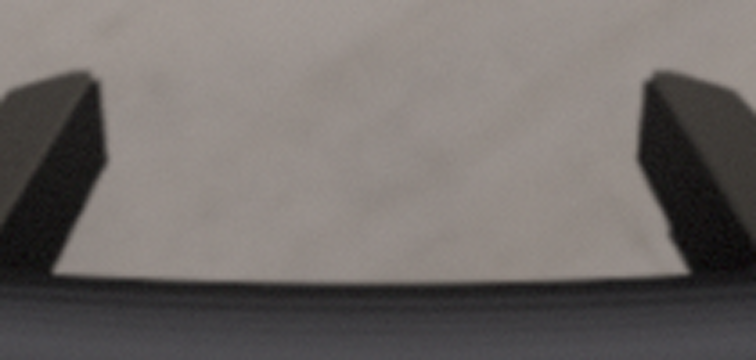

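```bash
python3 -m inch '[{"x":0,"y":0,"z":0,"twist":-0.1},{"x":0,"y":0,"z":0,"twist":-0.1},{"x":0,"y":0,"z":0,"twist":-0.105},{"x":7,"y":22,"z":5,"twist":0},{"x":7,"y":22,"z":4.5,"twist":0},{"x":0,"y":0,"z":0,"twist":0}]' 1 10
python3 - <<'E'
from h import *
s=robot.read_state(); print(s['t'],s['tool_pos'],s['wrist_torque'],s['q'].round(3),tool()[0].round(3).tolist())
c=imaging.read_camera("wrist"); crop(c,180,60,330,190,5,"w3.png")
p=wproj(c,tool(s),[.460,.309,.0875]);print((p-[180,60])*5)
E
```

```text
t: 2.4
tool_pos: [0.4868, 0.3087, 0.2877]
orientation: [-1.245, -1.143, 1.152]
force: [-0.7, 0.6, -0.0]
opening: 0.0931
2.4 [0.48681901 0.30865076 0.28768027] [0.04494396 0.02134117 0.05143858] [ 4.760e-01  1.550e-01  1.680e+00  1.000e-03  1.313e+00 -1.013e+00] [[0.082, -0.005, -0.997], [0.997, -0.002, 0.082], [-0.002, -1.0, 0.005]]
[347.06864684 642.2339101 ]
```

View pics/w3.png

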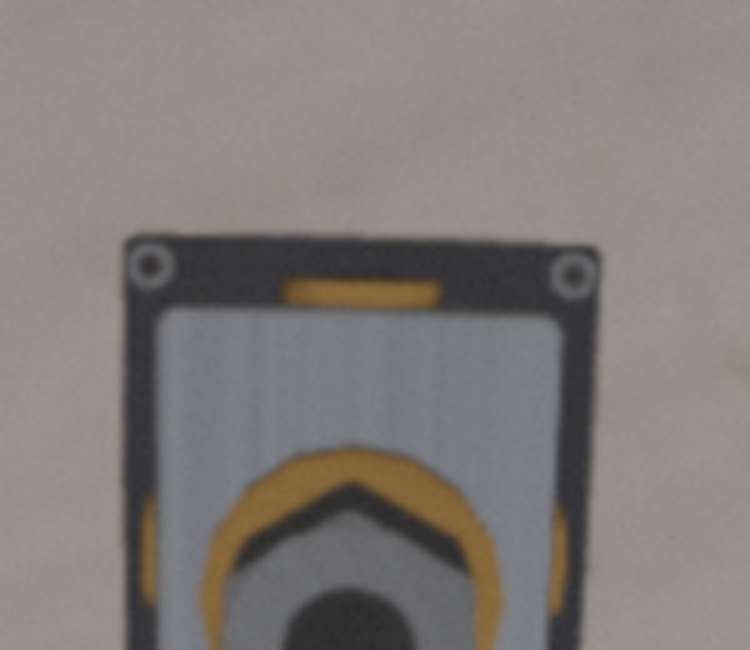

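Run:
```python
from h import *
s=robot.read_state(); print(s['t'],s['tool_pos'],s['wrist_torque'],s['q'].round(3),tool()[0].round(4).tolist())
c=imaging.read_camera("wrist"); crop(c,170,140,340,260,4.5,"w4.png")
```

```text
2.45 [0.48773038 0.30840761 0.28952463] [-0.00938206  0.01832168  0.00336258] [ 0.475  0.154  1.677  0.     1.314 -1.013] [[0.0826, -0.0031, -0.9966], [0.9966, -0.0013, 0.0826], [-0.0016, -1.0, 0.0029]]
```

View pics/w4.png

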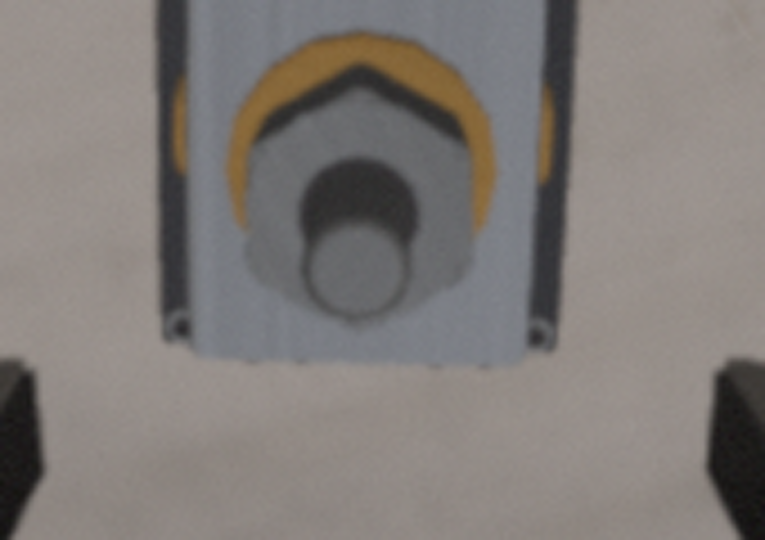

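Run:
```python
from h import *
c=imaging.read_camera("wrist"); Tw=tool(); 
I=(np.eye(3),np.zeros(3))
def ony(u,v,y):
    o,d=wray(c,I,u,v); return o+d*(y-o[1])/d[1]
f=lambda a,b:((a+.5)/4.5-.5+170,(b+.5)/4.5-.5+140)
F=np.array([ony(*f(*p),.186) for p in [(35,370),(43,468),(715,370),(709,468)]]);print("fing",F.round(4),F.mean(0).round(4))
yn=Tw[1][2]-.088
N=np.array([ony(*f(*p),yn) for p in [(361,90),(358,324),(249,142),(470,255),(472,142),(247,252)]])
print("nut",N.round(4),N.mean(0).round(4))
a=np.degrees(np.arctan2(*(N-N.mean(0))[:,[0,2]].T));print(a.round(1)%60)
t=ony(*f(357,268),Tw[1][2]-.114);print("tube",t)
e=(N.mean(0)-F.mean(0)); print("rel",e)
print("tips rel angle", Tw[0].round(4).tolist(),Tw[1])
```

```text
fing [[-0.0458  0.186   0.0084]
 [-0.046   0.186  -0.0066]
 [ 0.0475  0.186   0.0084]
 [ 0.048   0.186  -0.0066]] [0.0009 0.186  0.0009]
nut [[-0.0011  0.2039  0.0436]
 [-0.0016  0.2039  0.0088]
 [-0.017   0.2039  0.0361]
 [ 0.0146  0.2039  0.0195]
 [ 0.0145  0.2039  0.0362]
 [-0.0177  0.2039  0.0199]] [-0.0014  0.2039  0.0273]
[ 0.9  0.8 59.4 56.3  1.   5.4]
tube [-0.00141205  0.17794841  0.02584702]
rel [-0.00232041  0.01794841  0.02643543]
tips rel angle [[0.0836, 0.001, -0.9965], [0.9965, 0.0004, 0.0836], [0.0005, -1.0, -0.0009]] [0.48919975 0.30823007 0.29194841]
```

```bash
python3 -m inch '[{"x":-1,"y":0,"z":13,"twist":0},{"x":-1.3,"y":0,"z":13,"twist":0},{"x":0,"y":0,"z":0,"twist":0},{"x":0,"y":0,"z":0,"twist":0},{"x":0,"y":0,"z":0,"twist":0},{"x":0,"y":0,"z":0,"twist":0}]' 1 10
python3 - <<'E'
from h import *
s=robot.read_state(); print(s['t'],s['tool_pos'],s['wrist_torque'],s['force'],tool()[0].round(4).tolist())
c=imaging.read_camera("wrist"); crop(c,170,160,340,290,4.5,"w5.png")
E
```

```text
t: 3.15
tool_pos: [0.4638, 0.3075, 0.2911]
orientation: [-1.249, -1.147, 1.146]
force: [-0.5, -0.0, -0.7]
opening: 0.0926
3.15 [0.46380874 0.30749184 0.29113475] [-0.01290366 -0.01426209  0.03247246] [-0.49445392 -0.04457571 -0.7041305 ] [[0.0851, 0.0007, -0.9964], [0.9964, 0.0003, 0.0851], [0.0003, -1.0, -0.0007]]
```

View pics/w5.png

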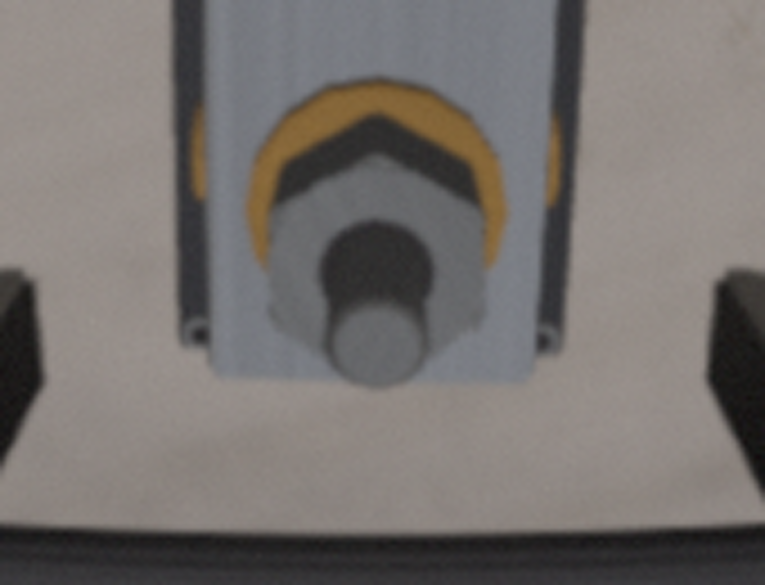

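Run:
```python
from h import *
c=imaging.read_camera("wrist"); Tw=tool(); 
I=(np.eye(3),np.zeros(3))
def ony(u,v,y):
    o,d=wray(c,I,u,v); return o+d*(y-o[1])/d[1]
f=lambda a,b:((a+.5)/4.5-.5+170,(b+.5)/4.5-.5+160)
F=np.array([ony(*f(*p),.186) for p in [(35,280),(43,378),(715,280),(709,378)]]);print("fing",F.round(4),F.mean(0).round(4))
print("tube",ony(*f(377,345),Tw[1][2]-.114))
N=np.array([ony(*f(*p),Tw[1][2]-.088) for p in [(377,155),(272,207),(484,207),(270,312),(484,312)]]);print(N.round(4))
print(Tw[1])
```

```text
fing [[-0.0458  0.186   0.0084]
 [-0.046   0.186  -0.0066]
 [ 0.0475  0.186   0.0084]
 [ 0.048   0.186  -0.0066]] [0.0009 0.186  0.0009]
tube [0.00110235 0.17678722 0.00355272]
[[ 0.0011  0.2028  0.0213]
 [-0.0141  0.2028  0.0134]
 [ 0.0167  0.2028  0.0134]
 [-0.0148  0.2028 -0.0032]
 [ 0.0171  0.2028 -0.0032]]
[0.46357487 0.30749179 0.29078722]
```

```bash
python3 -m inch '[{"x":0.2,"y":0,"z":3,"twist":0},{"x":0,"y":13,"z":0,"twist":0},{"x":0,"y":13,"z":0,"twist":0},{"x":0,"y":12,"z":0,"twist":0},{"x":0,"y":0,"z":0,"twist":0},{"x":0,"y":0,"z":0,"twist":0},{"x":0,"y":0,"z":0,"twist":0}]' 1 10
python3 - <<'E'
from h import *
s=robot.read_state(); print(s['t'],s['tool_pos'],s['wrist_torque'],s['force'],tool()[0].round(4).tolist())
E
python3 -m inch '[{"x":0,"y":0,"z":0,"twist":0},{"x":0,"y":0,"z":0,"twist":0},{"x":0,"y":0,"z":0,"twist":0},{"x":0,"y":0,"z":0,"twist":0},{"x":0,"y":0,"z":0,"twist":0},{"x":0,"y":0,"z":0,"twist":0},{"x":0,"y":0,"z":0,"twist":0},{"x":0,"y":0,"z":0,"twist":0}]' -1 10
python3 - <<'E'
from h import *
s=robot.read_state(); print(s['t'],s['tool_pos'],s['wrist_torque'],s['force'],tool()[0].round(4).tolist())
c=imaging.read_camera("wrist"); crop(c,150,140,350,300,3.9,"w6.png")
E
```

```text
t: 3.95
tool_pos: [0.4605, 0.3081, 0.2531]
orientation: [-1.248, -1.147, 1.146]
force: [-0.4, 0.5, -0.6]
opening: 0.093
3.95 [0.46047263 0.30811883 0.25309282] [0.05065658 0.00011061 0.00603129] [-0.36383525  0.47078988 -0.57122951] [[0.0847, 0.0005, -0.9964], [0.9964, 0.0003, 0.0847], [0.0003, -1.0, -0.0005]]
t: 4.75
tool_pos: [0.4602, 0.308, 0.2527]
orientation: [-1.248, -1.146, 1.147]
force: [-0.1, -0.3, 0.1]
opening: 0.0335
4.75 [0.46024269 0.30799979 0.25274346] [0.00786915 0.0061013  0.012794  ] [-0.06839391 -0.33757636  0.10292184] [[0.0847, -0.0, -0.9964], [0.9964, -0.0, 0.0847], [-0.0, -1.0, 0.0]]
```

View pics/w6.png

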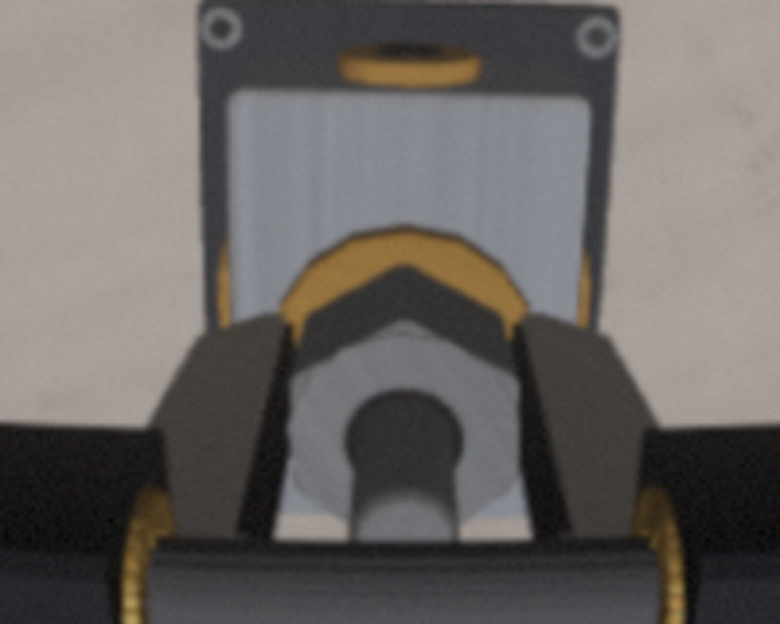

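```bash
cat > st.py <<'E'
from h import *
s=robot.read_state(); Rm=tool(s)[0]; print("t",round(s['t'],2),"p",s['tool_pos'].round(4),"M",s['wrist_torque'].round(3),"F",s['force'].round(2),"ang",round(np.degrees(np.arctan2(Rm[1,0],Rm[0,0])),2),"op",round(s['opening'],4),"q6",s['q'][5].round(3))
E
python3 -m inch '[{"x":0,"y":0,"z":0,"twist":0},{"x":0,"y":0,"z":0,"twist":0},{"x":0,"y":0,"z":0,"twist":0}]' -1 10 >/dev/null; python3 st.py
python3 -m inch '[{"x":0,"y":0,"z":0,"twist":0.05},{"x":0,"y":0,"z":0,"twist":0.05}]' - 10 >/dev/null; python3 st.py
python3 -m inch '[{"x":0,"y":0,"z":0,"twist":0.05},{"x":0,"y":0,"z":0,"twist":0.05}]' - 10 >/dev/null; python3 st.py
python3 -m inch '[{"x":0,"y":0,"z":0,"twist":0.05},{"x":0,"y":0,"z":0,"twist":0.05}]' - 10 >/dev/null; python3 st.py
python3 -m inch '[{"x":0,"y":0,"z":0,"twist":0.05},{"x":0,"y":0,"z":0,"twist":0.05}]' - 10 >/dev/null; python3 st.py
```

```text
t 5.1 p [0.4603 0.3081 0.2528] M [ 0.182  0.042 -0.035] F [-1.69  1.35 -0.58] ang 85.14 op 0.0319 q6 -0.989
t 5.3 p [0.4602 0.3082 0.2527] M [ 0.387 -0.047  0.069] F [ 0.56  1.1  -1.38] ang 79.31 op 0.0317 q6 -0.887
t 5.5 p [0.4602 0.3082 0.2527] M [ 0.51  -0.076  0.07 ] F [ 1.4   3.08 -1.98] ang 73.58 op 0.032 q6 -0.787
t 5.7 p [0.4603 0.3083 0.2527] M [ 0.628 -0.17   0.095] F [ 2.21  3.88 -3.39] ang 67.84 op 0.032 q6 -0.687
t 5.9 p [0.4603 0.3084 0.2526] M [ 0.679 -0.282  0.122] F [ 1.63  3.85 -3.81] ang 62.12 op 0.0321 q6 -0.587
```

```bash
for i in 1; do
python3 -m inch '[{"x":0,"y":0.3,"z":0,"twist":0.03},{"x":0,"y":0,"z":0,"twist":0.03}]' - 10 >/dev/null; python3 st.py
python3 -m inch '[{"x":0,"y":0,"z":0,"twist":0.03},{"x":0,"y":0,"z":0,"twist":0}]' - 10 >/dev/null; python3 st.py
python3 -m inch '[{"x":0,"y":0,"z":0,"twist":0.03},{"x":0,"y":0,"z":0,"twist":0}]' - 10 >/dev/null; python3 st.py
python3 -m inch '[{"x":0,"y":0,"z":0,"twist":0.03},{"x":0,"y":0,"z":0,"twist":0}]' - 10 >/dev/null; python3 st.py
done
```

```text
t 6.1 p [0.4603 0.3084 0.2526] M [ 0.675 -0.116  0.12 ] F [ 0.65  3.95 -1.62] ang 58.72 op 0.0317 q6 -0.528
t 6.3 p [0.4603 0.3084 0.2525] M [ 0.856 -0.243 -0.029] F [ 1.37  4.01 -1.68] ang 57.05 op 0.0318 q6 -0.498
t 6.5 p [0.4604 0.3085 0.2526] M [ 0.91  -0.293 -0.036] F [ 1.7   4.67 -2.86] ang 55.36 op 0.0321 q6 -0.469
t 6.7 p [0.4603 0.3085 0.2525] M [ 0.936 -0.339  0.024] F [ 1.51  5.7  -3.17] ang 53.64 op 0.032 q6 -0.439
```

```bash
python3 -m inch '[{"x":0,"y":0.1,"z":0,"twist":0.03}]' - 10 >/dev/null; python3 st.py
python3 -m inch '[{"x":0,"y":0,"z":0,"twist":0.03}]' - 10 >/dev/null; python3 st.py
python3 -m inch '[{"x":0,"y":0,"z":0,"twist":0.03}]' - 10 >/dev/null; python3 st.py
python3 -m inch '[{"x":0,"y":0,"z":0,"twist":0.03}]' - 10 >/dev/null; python3 st.py
```

```text
t 6.8 p [0.4604 0.3085 0.2525] M [ 0.984 -0.202  0.041] F [ 1.48  5.67 -1.86] ang 51.97 op 0.0316 q6 -0.41
t 6.9 p [0.4603 0.3086 0.2525] M [1.089 0.022 0.389] F [-0.21  6.41 -1.79] ang 50.21 op 0.0319 q6 -0.379
t 7.0 p [0.4601 0.3087 0.2525] M [1.287 0.293 0.423] F [-1.28  7.46 -0.45] ang 48.5 op 0.0322 q6 -0.349
t 7.1 p [0.46   0.3088 0.2525] M [1.115 0.187 0.414] F [ 0.29  6.28 -1.24] ang 46.79 op 0.0329 q6 -0.319
```

```bash
python3 -m inch '[{"x":0,"y":0,"z":0,"twist":0},{"x":0,"y":0,"z":0,"twist":0},{"x":0,"y":0,"z":0,"twist":0},{"x":0,"y":0,"z":0,"twist":0},{"x":0,"y":0,"z":0,"twist":0}]' 1 10 >/dev/null; python3 st.py
python3 -m inch '[{"x":0,"y":-15,"z":0,"twist":0},{"x":0,"y":-20,"z":-10,"twist":0},{"x":0,"y":-20,"z":-15,"twist":0},{"x":0,"y":0,"z":-10,"twist":0},{"x":0,"y":0,"z":0,"twist":0},{"x":0,"y":0,"z":0,"twist":0},{"x":0,"y":0,"z":0,"twist":0}]' 1 10 >/dev/null; python3 st.py
python3 - <<'E'
from h import *
c=imaging.read_camera("wrist"); crop(c,170,90,340,230,4.5,"w7.png")
c=imaging.read_camera("scene"); crop(c,225,195,285,265,9,"s7.png")
E
```

```text
t 7.6 p [0.4603 0.3078 0.2523] M [-0.064 -0.024  0.006] F [-0.   -0.49 -0.59] ang 46.76 op 0.0681 q6 -0.319
t 8.3 p [0.485  0.2841 0.3061] M [-0.069 -0.005 -0.007] F [-0.45  0.33 -0.62] ang 46.76 op 0.0928 q6 -0.378
```

View pics/w7.png

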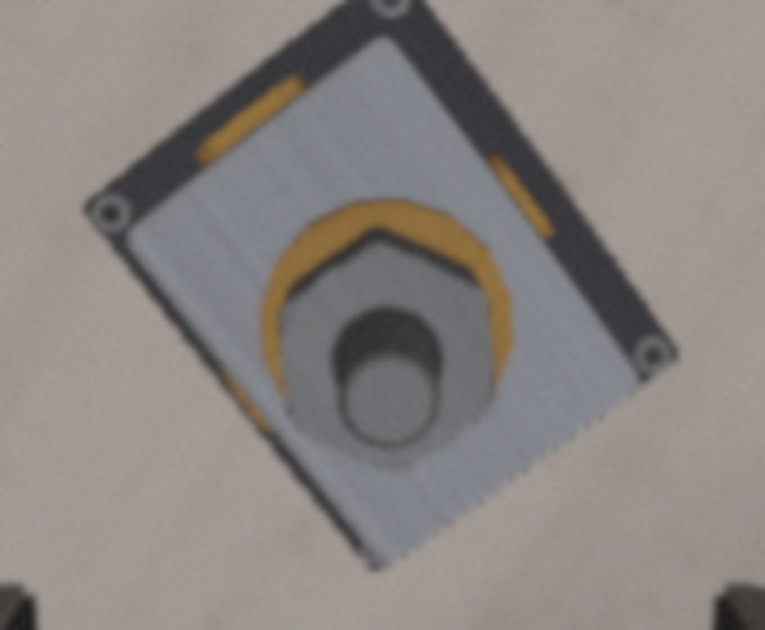

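View pics/s7.png

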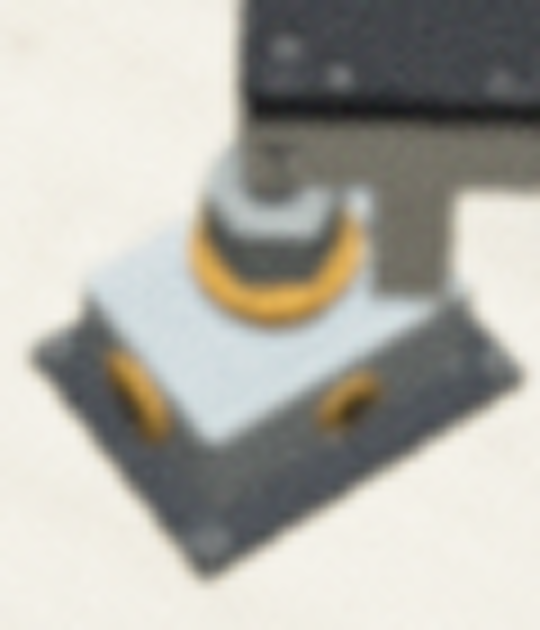

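Run:
```python
from h import *
from numpy.linalg import svd
c=imaging.read_camera("wrist"); Tw=tool()
f=lambda a,b:((a+.5)/4.5-.5+170,(b+.5)/4.5-.5+90)
g=cv2.cvtColor(c["color"],cv2.COLOR_RGB2GRAY)
crop(c,220,130,290,200,10,"w8.png")
N=np.array([wonz(c,Tw,*f(*p),.0875)[:2] for p in [(286,302),(381,254),(486,293),(492,403),(395,464),(288,410)]])
m=N.mean(0);d=N-m;print(m, np.hypot(*d.T).round(4),(np.degrees(np.arctan2(d[:,1],d[:,0]))%60).round(1))
```

```text
[0.46087711 0.30957691] [0.0175 0.0156 0.0176 0.0177 0.0173 0.0176] [18.8 20.9 20.  21.8 20.6 16.1]
```

View pics/w8.png

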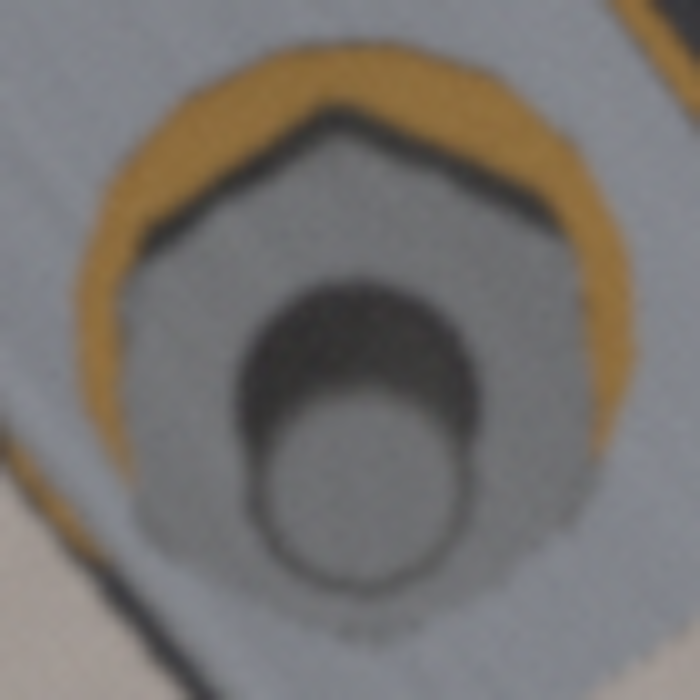

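```bash
python3 -m inch '[{"x":-28,"y":0,"z":-24,"twist":0},{"x":-28,"y":0,"z":-24,"twist":0},{"x":-28,"y":0,"z":-24,"twist":0},{"x":-28,"y":0,"z":-25,"twist":0},{"x":-29,"y":0,"z":-25,"twist":0},{"x":0,"y":10,"z":0,"twist":-0.143},{"x":0,"y":10,"z":0,"twist":-0.143},{"x":0,"y":10,"z":0,"twist":-0.143},{"x":0,"y":6,"z":0,"twist":-0.143},{"x":0,"y":0,"z":0,"twist":-0.143},{"x":0,"y":0,"z":0,"twist":-0.145},{"x":0,"y":0,"z":0,"twist":0}]' 1 10 >/dev/null
python3 -m inch '[{"x":0,"y":0,"z":0,"twist":0},{"x":0,"y":0,"z":0,"twist":0}]' >/dev/null; python3 st.py
python3 - <<'E'
from h import *
c=imaging.read_camera("wrist"); crop(c,0,0,512,384,1.5,"w9.png")
E
```

```text
t 9.85 p [0.478  0.0979 0.2713] M [ 0.081 -0.054  0.046] F [-0.05 -0.18  0.58] ang 95.84 op 0.093 q6 -1.576
```

View pics/w9.png

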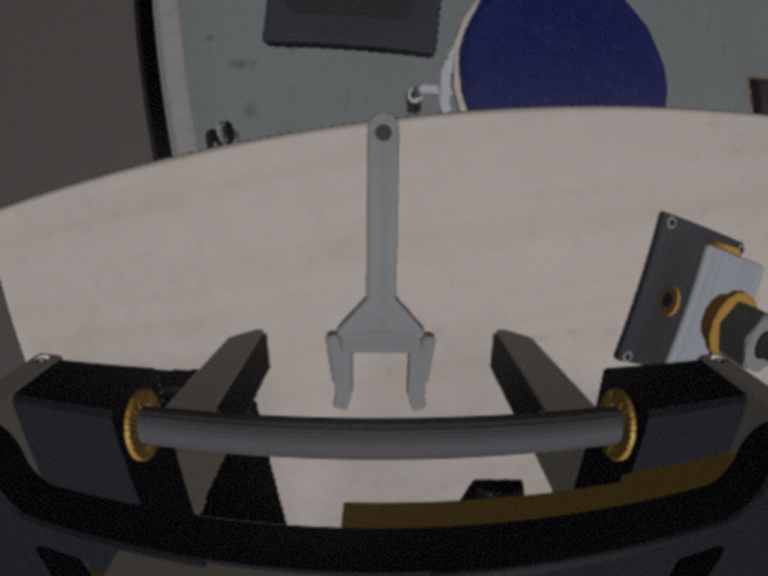

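The wrench lies straight along the image centre line: tail at (383,113), throat at (382,350), prong tips at (342,406) and (418,406). I'll measure it in the tool frame.

Run:
```python
from h import *
s=robot.read_state();c=imaging.read_camera("wrist"); Tw=tool(s)
I=(np.eye(3),np.zeros(3))
def ony(u,v,y):
    o,d=wray(c,I,u,v); return o+d*(y-o[1])/d[1]
f=lambda a,b:((a+.5)/1.5-.5,(b+.5)/1.5-.5)
for n,p in dict(tail=(382,113),tipL=(342,408),tipR=(418,408),thr=(382,351),hl=(367,290),hr=(397,290),hl2=(369,150),hr2=(398,150)).items():
    q=ony(*f(*p),Tw[1][2]-.011); print(n,(q*1000).round(1),(Tw[0]@q+Tw[1]).round(4))
```

```text
tail [  2.2 260.3 102.2] [0.3761 0.0895 0.011 ]
tipL [-22.6 260.3 -73.1] [0.553  0.0829 0.011 ]
tipR [ 25.2 260.3 -73.1] [0.5481 0.1304 0.011 ]
thr [  2.5 260.3 -33.2] [0.5107 0.1037 0.011 ]
hl [ -6.1 260.3   4.5] [0.4741 0.0913 0.011 ]
hr [ 10.8 260.3   4.5] [0.4724 0.1081 0.011 ]
hl2 [ -4.7 260.3  82.1] [0.3968 0.0847 0.011 ]
hr2 [ 10.7 260.3  82.1] [0.3952 0.1001 0.011 ]
```

```bash
python3 -m inch '[{"x":1.2,"y":0,"z":17,"twist":0},{"x":0,"y":10,"z":17,"twist":0},{"x":0,"y":25,"z":0,"twist":0},{"x":0,"y":25,"z":0,"twist":0},{"x":0,"y":20,"z":0,"twist":0},{"x":0,"y":0,"z":0,"twist":0},{"x":0,"y":0,"z":0,"twist":0},{"x":0,"y":0,"z":0,"twist":0},{"x":0,"y":0,"z":0,"twist":0}]' 1 40 >/dev/null; python3 st.py
python3 - <<'E'
from h import *
c=imaging.read_camera("wrist"); crop(c,0,0,512,384,1.5,"w10.png")
E
```

```text
t 10.85 p [0.4449 0.0954 0.1928] M [-0.003 -0.048  0.015] F [ 0.27 -0.12 -0.37] ang 96.01 op 0.093 q6 -1.577
```

View pics/w10.png

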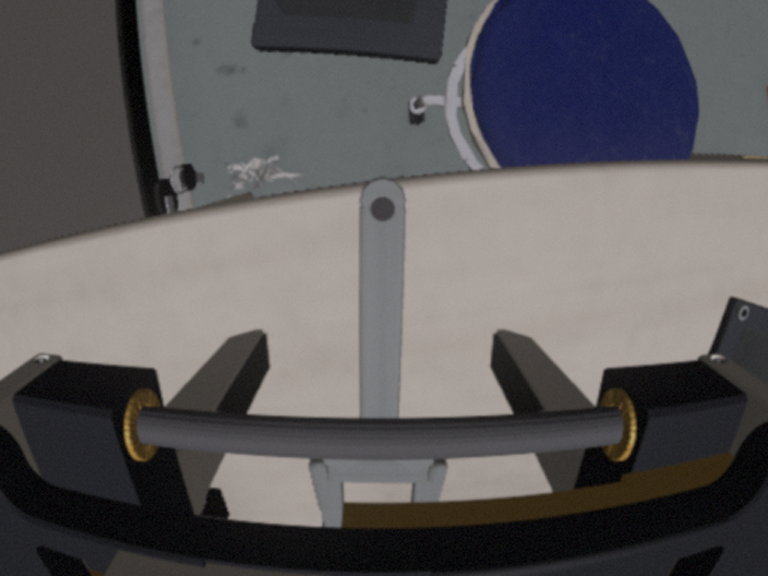

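```bash
python3 -m inch '[{"x":0,"y":4.5,"z":0,"twist":0},{"x":0,"y":0,"z":0,"twist":0},{"x":0,"y":0,"z":0,"twist":0}]' 1 50 >/dev/null; python3 st.py
python3 -m inch '[{"x":0,"y":0,"z":0,"twist":0},{"x":0,"y":0,"z":0,"twist":0},{"x":0,"y":0,"z":0,"twist":0},{"x":0,"y":0,"z":0,"twist":0},{"x":0,"y":0,"z":0,"twist":0},{"x":0,"y":0,"z":0,"twist":0},{"x":0,"y":0,"z":0,"twist":0},{"x":0,"y":0,"z":0,"twist":0},{"x":0,"y":0,"z":0,"twist":0},{"x":0,"y":0,"z":0,"twist":0},{"x":0,"y":0,"z":0,"twist":0},{"x":0,"y":0,"z":0,"twist":0}]' -1 50 >/dev/null; python3 st.py
python3 -m inch '[{"x":0,"y":-10,"z":0,"twist":0},{"x":0,"y":-30,"z":0,"twist":0},{"x":0,"y":-40,"z":0,"twist":0},{"x":0,"y":-40,"z":0,"twist":0},{"x":0,"y":0,"z":0,"twist":0},{"x":0,"y":0,"z":0,"twist":0},{"x":0,"y":0,"z":0,"twist":0}]' -1 50 >/dev/null; python3 st.py
python3 - <<'E'
from h import *
c=imaging.read_camera("wrist"); crop(c,0,0,512,384,1.5,"w11.png")
c=imaging.read_camera("scene"); crop(c,220,150,400,330,3.3,"s11.png")
E
```

```text
t 11.2 p [0.4439 0.0954 0.1867] M [ 0.039 -0.023  0.027] F [ 0.22 -0.44  0.07] ang 96.03 op 0.0928 q6 -1.577
t 12.4 p [0.4441 0.0953 0.1868] M [ 0.021 -0.04   0.003] F [-0.09 -0.73 -0.58] ang 96.03 op 0.0164 q6 -1.577
t 13.1 p [0.4434 0.0953 0.3057] M [0.016 0.048 0.023] F [ 0.43  0.35 -3.12] ang 96.03 op 0.0167 q6 -1.577
```

View pics/w11.png

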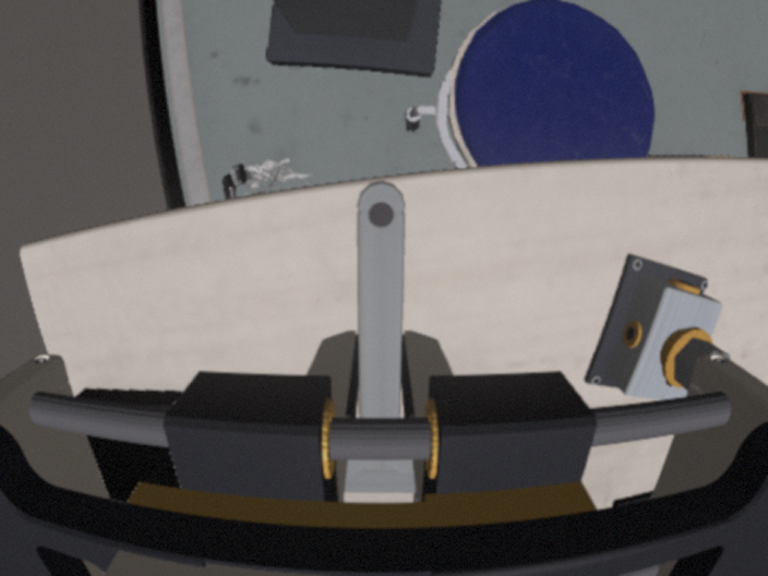

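View pics/s11.png

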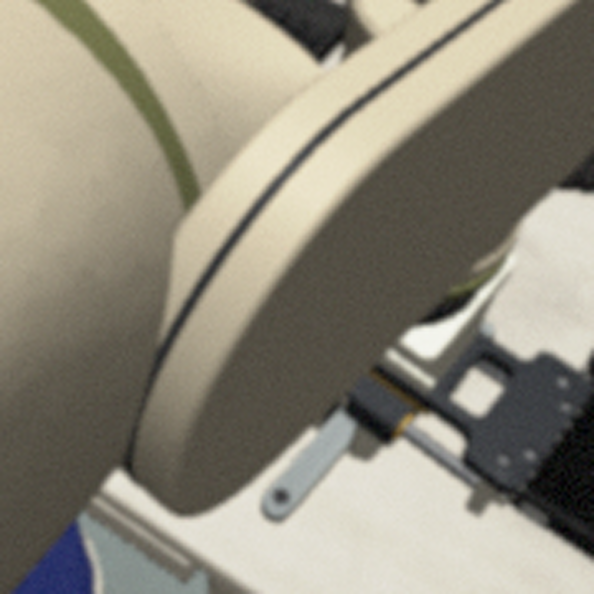

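Run:
```python
from h import *
s=robot.read_state();c=imaging.read_camera("wrist")
crop(c,230,110,280,250,5.5,"w12.png")
I=(np.eye(3),np.zeros(3))
def ony(u,v,y):
    o,d=wray(c,I,u,v); return o+d*(y-o[1])/d[1]
f=lambda a,b:((a+.5)/1.5-.5,(b+.5)/1.5-.5)
for n,p in dict(tail=(381,183),hole=(381,214),l=(358,220),r=(404,220),l2=(358,350),r2=(405,350)).items():
    print(n,(ony(*f(*p),.1758)*1000).round(1))
```

```text
tail [  1.4 175.8  68.6]
hole [  1.4 175.8  57.7]
l [ -6.7 175.8  55.6]
r [  9.5 175.8  55.6]
l2 [ -7.3 175.8   5.8]
r2 [ 10.7 175.8   5.8]
```

View pics/w12.png

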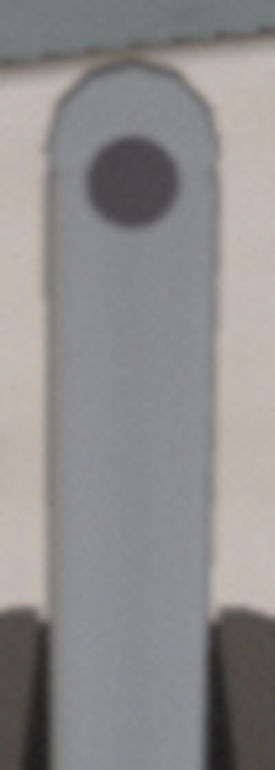

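```bash
python3 -m inch '[{"x":0,"y":-20,"z":10,"twist":0},{"x":25,"y":0,"z":15,"twist":0},{"x":25,"y":0,"z":15,"twist":0},{"x":25,"y":0,"z":15,"twist":0},{"x":25,"y":0,"z":15,"twist":0},{"x":25,"y":0,"z":15,"twist":0},{"x":25,"y":0,"z":10,"twist":0},{"x":26.4,"y":0,"z":0,"twist":0},{"x":0,"y":0,"z":0,"twist":-0.122},{"x":0,"y":0,"z":0,"twist":-0.122},{"x":0,"y":0,"z":0,"twist":0},{"x":0,"y":0,"z":0,"twist":0}]' >/dev/null; python3 -m inch '[{"x":0,"y":0,"z":0,"twist":0},{"x":0,"y":0,"z":0,"twist":0}]' >/dev/null; python3 st.py
python3 - <<'E'
from h import *
s=robot.read_state(); print(s['q'].round(2))
c=imaging.read_camera("top"); crop(c,200,140,360,260,4.5,"t13.png")
c=imaging.read_camera("scene"); crop(c,200,170,320,290,5,"s13.png")
E
```

```text
t 14.65 p [0.3311 0.2606 0.3267] M [0.053 0.058 0.023] F [-0.48 -0.79 -2.23] ang 109.89 op 0.0162 q6 -1.373
[ 0.55 -0.33  2.06  0.    1.41 -1.37]
```

View pics/t13.png

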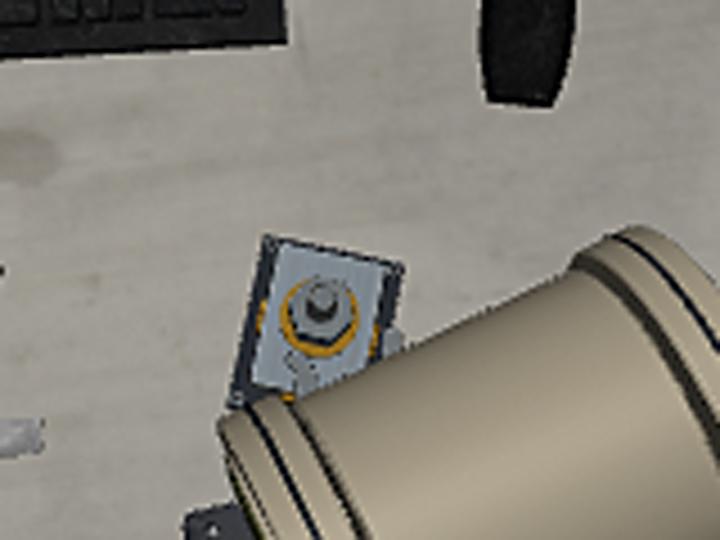

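View pics/s13.png

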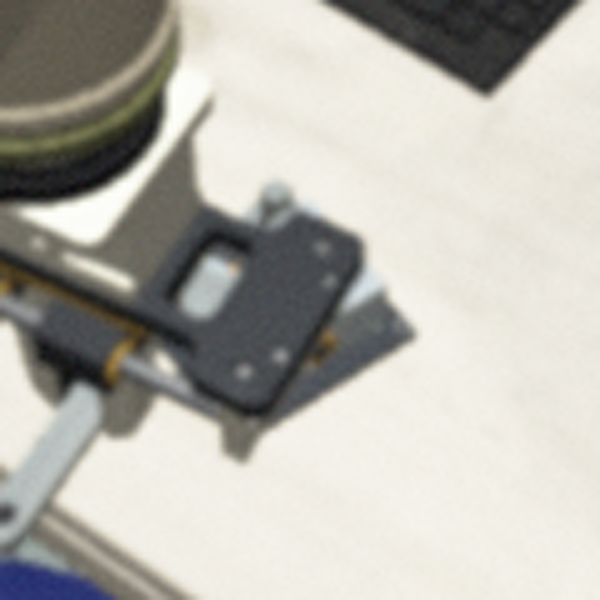

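Run:
```python
from h import *
c=imaging.read_camera("top");T=tool()
print(onz(c,200+301/4.5,140+352/4.5,.151),onz(c,200+395/4.5,140+335/4.5,.151))
for x in (-.0205,.0205): print(T[0]@[x,.176,-.1094]+T[1], (proj(c,T[0]@[x,.176,-.1094]+T[1])-[200,140])*4.5)
crop(c,255,190,305,235,14,"t14.png")
```

```text
[0.42513725 0.31648589 0.151     ] [0.43847264 0.2712856  0.151     ]
[0.44097163 0.27876051 0.15087156] [380.32062629 328.48784629]
[0.42698236 0.3173001  0.15087171] [299.72090399 348.17914038]
```

View pics/t14.png

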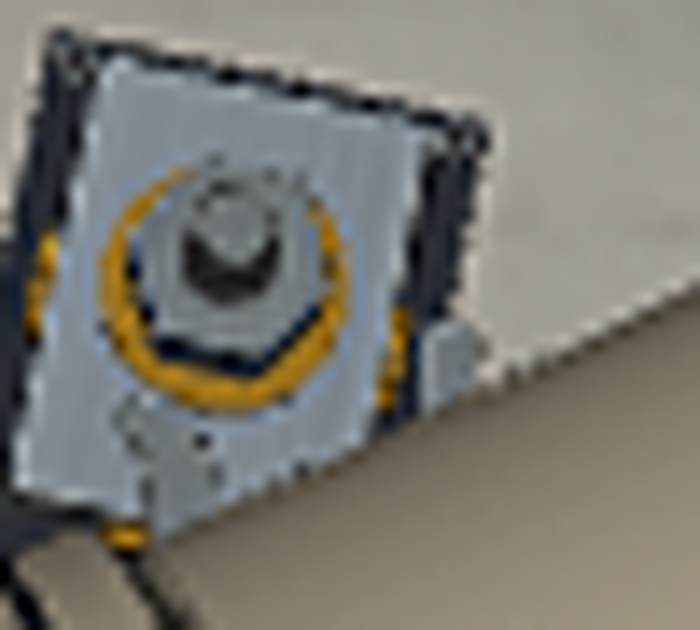

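```bash
python3 -m inch '[{"x":0,"y":20,"z":0,"twist":0},{"x":0,"y":25,"z":0,"twist":0},{"x":0,"y":24.5,"z":0,"twist":0},{"x":0,"y":0,"z":0,"twist":0},{"x":0,"y":0,"z":0,"twist":0},{"x":0,"y":0,"z":0,"twist":0},{"x":0,"y":0,"z":0,"twist":0}]' >/dev/null; python3 st.py
python3 - <<'E'
from h import *
c=imaging.read_camera("top"); crop(c,250,185,310,240,12,"t15.png")
c=imaging.read_camera("scene"); crop(c,225,190,285,250,10,"s15.png")
A=np.array([.4605,.308]);R0,p=tool(); d=A-p[:2]; print("axis in tool x,z", R0[:2,0]@d, R0[:2,2]@d)
E
```

```text
t 15.5 p [0.3317 0.2612 0.2589] M [ 0.052  0.006 -0.019] F [ 0.02 -0.15 -1.47] ang 110.0 op 0.0163 q6 -1.374
axis in tool x,z -2.9513654269973377e-05 -0.13725638171977567
```

View pics/t15.png

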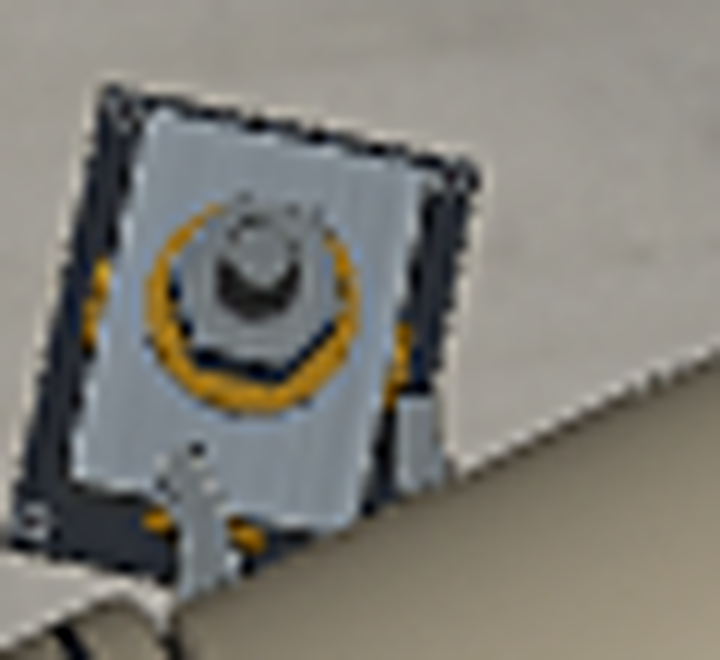

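View pics/s15.png

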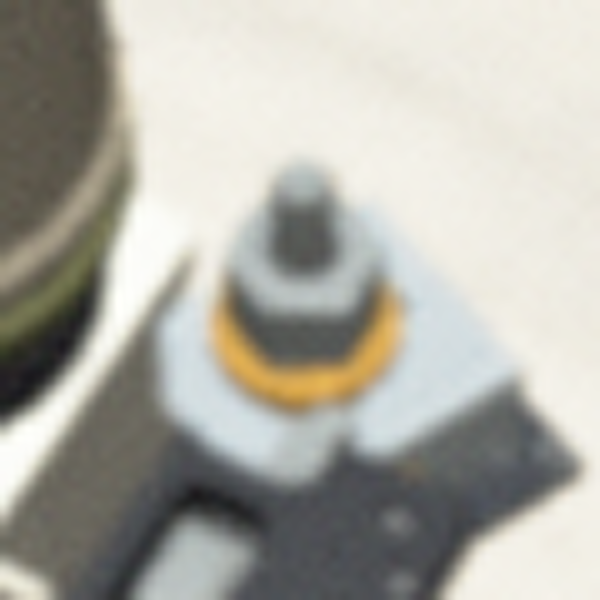

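```bash
python3 -m inch '[{"x":0,"y":1,"z":-6,"twist":0},{"x":0,"y":0,"z":-5,"twist":0},{"x":0,"y":0,"z":-5,"twist":0},{"x":0,"y":0,"z":-4,"twist":0}]' >/dev/null; python3 st.py
python3 -m inch '[{"x":0,"y":0,"z":-3,"twist":0},{"x":0,"y":0,"z":-3,"twist":0}]' >/dev/null; python3 st.py
python3 -m inch '[{"x":0,"y":0,"z":-3,"twist":0},{"x":0,"y":0,"z":-3,"twist":0}]' >/dev/null; python3 st.py
```

```text
t 16.0 p [0.3504 0.2678 0.2564] M [ 0.043  0.073 -0.007] F [-0.29  0.24 -0.55] ang 110.0 op 0.0164 q6 -1.384
t 16.2 p [0.3558 0.2698 0.2562] M [ 0.006  0.09  -0.015] F [-0.19  0.26 -1.67] ang 110.0 op 0.0162 q6 -1.386
t 16.4 p [0.3613 0.2718 0.2563] M [ 0.068  0.081 -0.029] F [ 0.12 -0.75 -0.77] ang 110.01 op 0.0165 q6 -1.389
```

```bash
python3 -m inch '[{"x":0,"y":0,"z":-3,"twist":0},{"x":0,"y":0,"z":-3,"twist":0}]' >/dev/null; python3 st.py
python3 -m inch '[{"x":0,"y":0,"z":-2,"twist":0},{"x":0,"y":0,"z":-2,"twist":0}]' >/dev/null; python3 st.py
python3 -m inch '[{"x":0,"y":0,"z":-2,"twist":0},{"x":0,"y":0,"z":-1,"twist":0},{"x":0,"y":0,"z":0,"twist":0}]' >/dev/null; python3 st.py
python3 - <<'E'
from h import *
c=imaging.read_camera("top"); crop(c,250,185,310,240,12,"t16.png")
c=imaging.read_camera("scene"); crop(c,225,190,285,250,10,"s16.png")
A=np.array([.4605,.308]);R0,p=tool(); d=A-p[:2]; print("axis in tool x,z", R0[:2,0]@d, R0[:2,2]@d)
E
```

```text
t 16.6 p [0.367  0.2739 0.2564] M [0.025 0.093 0.035] F [-0.29  0.49 -2.19] ang 110.01 op 0.0164 q6 -1.391
t 16.8 p [0.3707 0.2752 0.2563] M [ 0.075  0.09  -0.016] F [-0.15  0.53 -1.85] ang 110.01 op 0.0164 q6 -1.392
t 17.1 p [0.3735 0.2762 0.2564] M [0.049 0.052 0.002] F [-0.39  0.05 -2.21] ang 110.01 op 0.0163 q6 -1.394
axis in tool x,z 5.943812853138192e-05 -0.09281371021787577
```

View pics/t16.png

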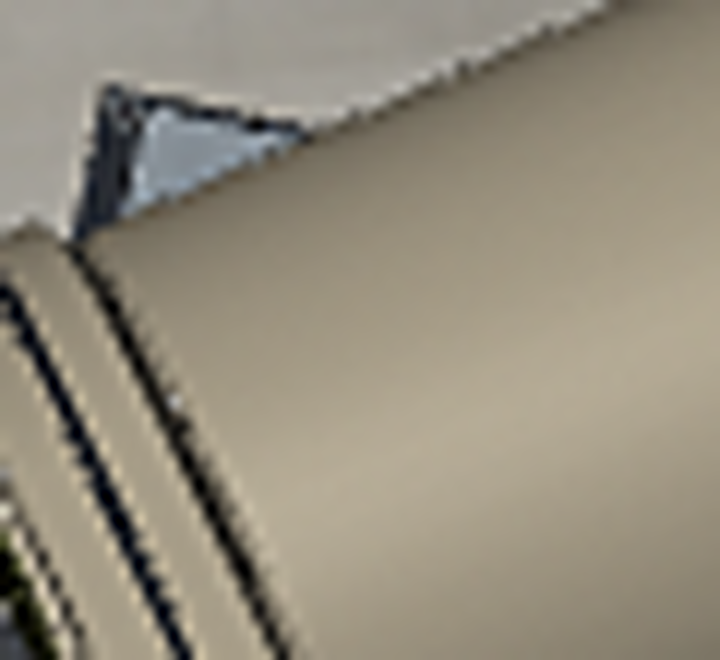

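View pics/s16.png

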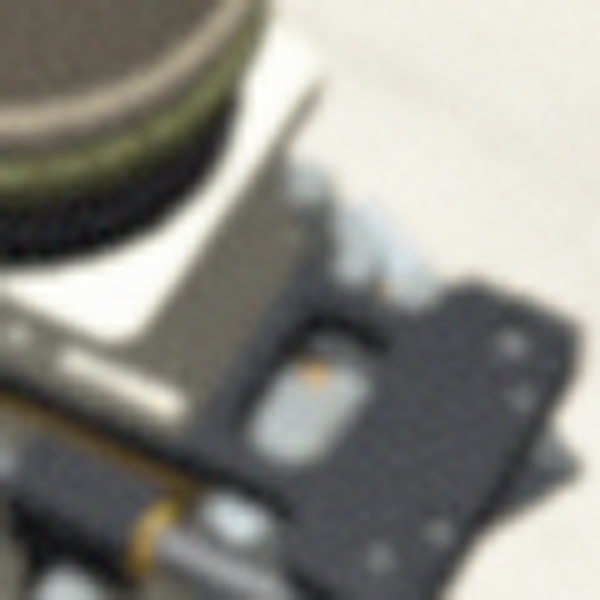

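```bash
cat > ax.py <<'E'
from h import *
import st
A=np.array([.4605,.308]);R0,p=tool(); d=A-p[:2]; print("   axis in tool x,z mm", (1000*R0[:2,0]@d).round(2), (1000*R0[:2,2]@d).round(2), "Ft x,y,z", (R0.T@st.s['force']).round(2))
E
python3 -m inch '[{"x":0,"y":0,"z":-1,"twist":0},{"x":0,"y":0,"z":-1,"twist":0},{"x":0,"y":0,"z":0,"twist":0}]' >/dev/null; python3 ax.py
python3 -m inch '[{"x":1.8,"y":0,"z":0,"twist":0.02},{"x":1.8,"y":0,"z":0,"twist":0.02}]' >/dev/null; python3 ax.py
python3 -m inch '[{"x":1.8,"y":0,"z":0,"twist":0.02},{"x":0,"y":0,"z":0,"twist":0}]' >/dev/null; python3 ax.py
python3 -m inch '[{"x":1.8,"y":0,"z":0,"twist":0.02},{"x":0,"y":0,"z":0,"twist":0}]' >/dev/null; python3 ax.py
```

```text
t 17.5 p [0.3753 0.2769 0.2564] M [0.048 0.07  0.017] F [ 0.33 -0.82 -1.53] ang 110.01 op 0.0164 q6 -1.394
   axis in tool x,z mm 0.05 -90.67 Ft x,y,z [-0.89  1.53 -0.03]
t 17.7 p [0.374  0.2804 0.2563] M [0.029 0.128 0.045] F [-0.18  0.42 -1.92] ang 107.6 op 0.0165 q6 -1.344
   axis in tool x,z mm 0.16 -90.81 Ft x,y,z [0.46 1.92 0.04]
t 17.9 p [0.3733 0.2822 0.2563] M [0.072 0.081 0.002] F [-0.46 -0.17 -2.27] ang 106.52 op 0.0164 q6 -1.322
   axis in tool x,z mm -0.1 -90.89 Ft x,y,z [-0.03  2.27  0.48]
t 18.1 p [0.3729 0.2839 0.2563] M [0.033 0.112 0.029] F [-0.45 -0.57 -1.76] ang 105.38 op 0.0166 q6 -1.298
   axis in tool x,z mm -0.0 -90.89 Ft x,y,z [-0.43  1.76  0.58]
```

```bash
python3 -m inch '[{"x":1.8,"y":0,"z":0,"twist":0.02},{"x":0,"y":0,"z":0,"twist":0}]' >/dev/null; python3 ax.py
python3 -m inch '[{"x":1.8,"y":0,"z":0,"twist":0.02},{"x":0,"y":0,"z":0,"twist":0}]' >/dev/null; python3 ax.py
python3 -m inch '[{"x":1.8,"y":0,"z":0,"twist":0.02},{"x":0,"y":0,"z":0,"twist":0}]' >/dev/null; python3 ax.py
```

```text
t 18.3 p [0.3724 0.2856 0.2563] M [0.17  0.244 0.063] F [-0.06  0.6  -2.02] ang 104.23 op 0.0164 q6 -1.274
   axis in tool x,z mm 0.03 -90.91 Ft x,y,z [ 0.59  2.02 -0.09]
t 18.5 p [0.372  0.2874 0.2563] M [0.135 0.214 0.132] F [-1.53  0.02 -0.75] ang 103.08 op 0.0163 q6 -1.251
   axis in tool x,z mm 0.05 -90.92 Ft x,y,z [0.37 0.75 1.49]
t 18.7 p [0.3717 0.2891 0.2564] M [0.077 0.135 0.181] F [-0.92  0.33 -2.16] ang 101.93 op 0.0163 q6 -1.227
   axis in tool x,z mm 0.15 -90.84 Ft x,y,z [0.51 2.16 0.84]
```

```bash
python3 -m inch '[{"x":1.8,"y":0,"z":0,"twist":0.02},{"x":0,"y":0,"z":0,"twist":0}]' >/dev/null; python3 ax.py
python3 -m inch '[{"x":1.8,"y":0,"z":0,"twist":0.02},{"x":0,"y":0,"z":0,"twist":0}]' >/dev/null; python3 ax.py
python3 -m inch '[{"x":1.8,"y":0,"z":0,"twist":0.02},{"x":0,"y":0,"z":0,"twist":0}]' >/dev/null; python3 ax.py
python3 -m inch '[{"x":1.8,"y":0,"z":0,"twist":0.02},{"x":0,"y":0,"z":0,"twist":0}]' >/dev/null; python3 ax.py
```

```text
t 18.9 p [0.3714 0.2908 0.2564] M [-0.097 -0.027  0.164] F [ 0.08 -1.29 -1.99] ang 100.79 op 0.0161 q6 -1.203
   axis in tool x,z mm 0.22 -90.77 Ft x,y,z [-1.28  1.99  0.17]
t 19.1 p [0.371  0.2925 0.2564] M [-0.248 -0.175  0.203] F [ 1.67 -1.14 -0.94] ang 99.64 op 0.0164 q6 -1.18
   axis in tool x,z mm 0.26 -90.78 Ft x,y,z [-1.4   0.94 -1.45]
t 19.3 p [0.3707 0.2942 0.2564] M [-0.393 -0.277  0.234] F [ 2.67 -1.64 -1.91] ang 98.49 op 0.0164 q6 -1.156
   axis in tool x,z mm 0.35 -90.83 Ft x,y,z [-2.01  1.91 -2.4 ]
t 19.5 p [0.3704 0.296  0.2563] M [-0.619 -0.351  0.245] F [ 1.47 -3.12 -1.57] ang 97.35 op 0.0164 q6 -1.133
   axis in tool x,z mm 0.39 -90.9 Ft x,y,z [-3.29  1.57 -1.06]
```

```bash
python3 -m inch '[{"x":1.8,"y":0,"z":0,"twist":0.02},{"x":0,"y":0,"z":0,"twist":0}]' >/dev/null; python3 ax.py
python3 -m inch '[{"x":1.8,"y":0,"z":0,"twist":0.02},{"x":0,"y":0,"z":0,"twist":0}]' >/dev/null; python3 ax.py
python3 -m inch '[{"x":1.8,"y":0,"z":0,"twist":0.02},{"x":0,"y":0,"z":0,"twist":0}]' >/dev/null; python3 ax.py
python3 -m inch '[{"x":1.8,"y":0,"z":0,"twist":0.02},{"x":0,"y":0,"z":0,"twist":0}]' >/dev/null; python3 ax.py
```

```text
t 19.7 p [0.3702 0.2979 0.2564] M [-0.693 -0.367  0.215] F [ 2.83 -4.2  -2.12] ang 96.2 op 0.0163 q6 -1.109
   axis in tool x,z mm 0.31 -90.9 Ft x,y,z [-4.48  2.13 -2.36]
t 19.9 p [0.37   0.2997 0.2563] M [-0.761 -0.371  0.189] F [ 2.92 -4.65 -1.54] ang 95.08 op 0.0164 q6 -1.086
   axis in tool x,z mm 0.28 -90.92 Ft x,y,z [-4.89  1.54 -2.5 ]
t 20.1 p [0.3698 0.3015 0.2563] M [-0.708 -0.447  0.197] F [ 2.68 -4.16 -1.67] ang 93.96 op 0.0165 q6 -1.063
   axis in tool x,z mm 0.26 -90.94 Ft x,y,z [-4.33  1.67 -2.39]
t 20.3 p [0.3697 0.3033 0.2564] M [-0.664 -0.454  0.184] F [ 2.71 -3.16 -2.18] ang 92.82 op 0.0165 q6 -1.04
   axis in tool x,z mm 0.27 -90.97 Ft x,y,z [-3.29  2.18 -2.55]
```

```bash
python3 -m inch '[{"x":4.54,"y":0,"z":-0.1,"twist":0.05},{"x":4.54,"y":0,"z":-0.1,"twist":0.05},{"x":4.54,"y":0,"z":-0.1,"twist":0.05},{"x":4.54,"y":0,"z":-0.1,"twist":0.05}]' >/dev/null; python3 ax.py
python3 -m inch '[{"x":4.54,"y":0,"z":-0.1,"twist":0.05},{"x":4.54,"y":0,"z":-0.1,"twist":0.05},{"x":4.54,"y":0,"z":-0.1,"twist":0.05},{"x":4.54,"y":0,"z":-0.1,"twist":0.05}]' >/dev/null; python3 ax.py
```

```text
t 20.7 p [0.3704 0.3214 0.2563] M [-0.733 -0.347  0.31 ] F [ 2.95 -5.02 -1.56] ang 81.3 op 0.0163 q6 -0.809
   axis in tool x,z mm 0.4 -91.05 Ft x,y,z [-4.51  1.56 -3.68]
t 21.1 p [0.3748 0.339  0.2562] M [-0.771 -0.266  0.402] F [ 1.92 -4.07 -1.82] ang 69.84 op 0.0164 q6 -0.585
   axis in tool x,z mm 0.45 -91.1 Ft x,y,z [-3.16  1.83 -3.21]
```

```bash
python3 -m inch '[{"x":4.54,"y":0,"z":-0.1,"twist":0.05},{"x":4.54,"y":0,"z":-0.1,"twist":0.05},{"x":4.54,"y":0,"z":-0.1,"twist":0.05},{"x":4.54,"y":0,"z":-0.1,"twist":0.05}]' >/dev/null; python3 ax.py
python3 -m inch '[{"x":4.54,"y":0,"z":-0.1,"twist":0.05},{"x":4.54,"y":0,"z":-0.1,"twist":0.05},{"x":4.54,"y":0,"z":-0.1,"twist":0.05},{"x":0,"y":0,"z":0,"twist":0}]' >/dev/null; python3 ax.py
python3 -m inch '[{"x":1.8,"y":0,"z":0,"twist":0.02},{"x":1.8,"y":0,"z":0,"twist":0.02},{"x":1.8,"y":0,"z":0,"twist":0.02},{"x":1.8,"y":0,"z":0,"twist":0.02},{"x":0,"y":0,"z":0,"twist":0}]' >/dev/null; python3 ax.py
```

```text
t 21.5 p [0.3826 0.3553 0.2561] M [-0.658 -0.186  0.503] F [ 0.31 -3.61 -0.77] ang 58.39 op 0.0163 q6 -0.369
   axis in tool x,z mm 0.52 -91.15 Ft x,y,z [-2.91  0.78 -2.15]
t 21.9 p [0.3906 0.3666 0.2562] M [-0.401 -0.069  0.33 ] F [-0.45 -3.05 -2.22] ang 49.86 op 0.0165 q6 -0.213
   axis in tool x,z mm 0.24 -91.18 Ft x,y,z [-2.63  2.22 -1.62]
t 22.4 p [0.3955 0.3719 0.2563] M [-0.13   0.337  0.354] F [-0.99 -1.21 -1.74] ang 45.22 op 0.0164 q6 -0.129
   axis in tool x,z mm 0.43 -91.15 Ft x,y,z [-1.56  1.74 -0.15]
```

```bash
python3 -m inch '[{"x":1.8,"y":0,"z":0,"twist":0.02},{"x":1.8,"y":0,"z":0,"twist":0.02},{"x":1.8,"y":0,"z":0,"twist":0.02},{"x":1.8,"y":0,"z":0,"twist":0.02},{"x":1.8,"y":0,"z":0,"twist":0.02},{"x":0,"y":0,"z":0,"twist":0}]' >/dev/null; python3 ax.py
python3 - <<'E'
from h import *
c=imaging.read_camera("top"); crop(c,230,165,330,255,7,"t17.png")
c=imaging.read_camera("scene"); crop(c,215,190,295,270,7,"s17.png")
c=imaging.read_camera("wrist"); crop(c,150,90,360,270,3.8,"w17.png")
E
```

```text
t 23.0 p [0.4022 0.3781 0.2564] M [0.242 0.645 0.412] F [-3.09  1.27 -1.37] ang 39.48 op 0.0163 q6 -0.028
   axis in tool x,z mm 0.45 -91.16 Ft x,y,z [-1.58  1.37  2.94]
```

View pics/t17.png

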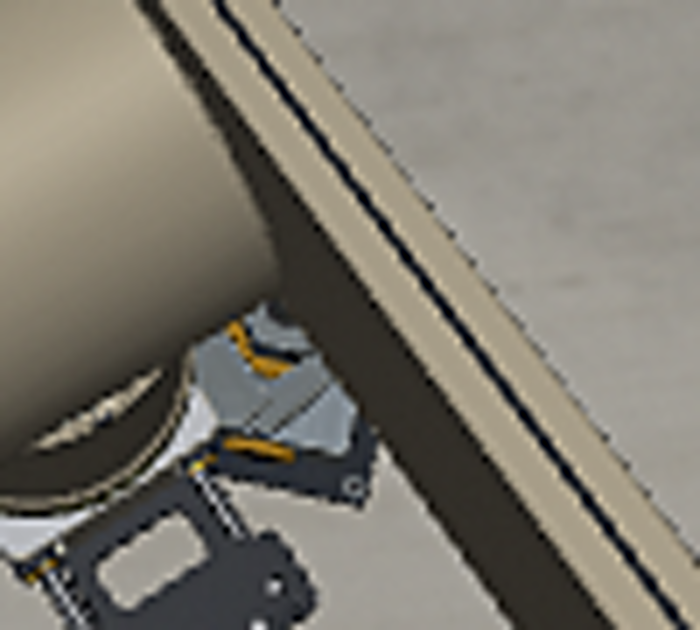

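View pics/s17.png

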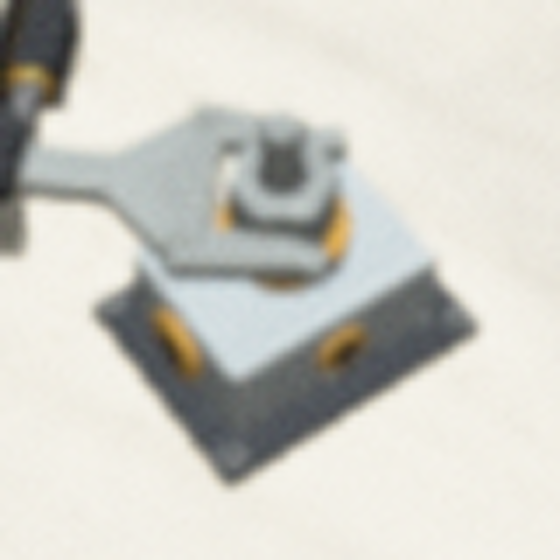

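View pics/w17.png

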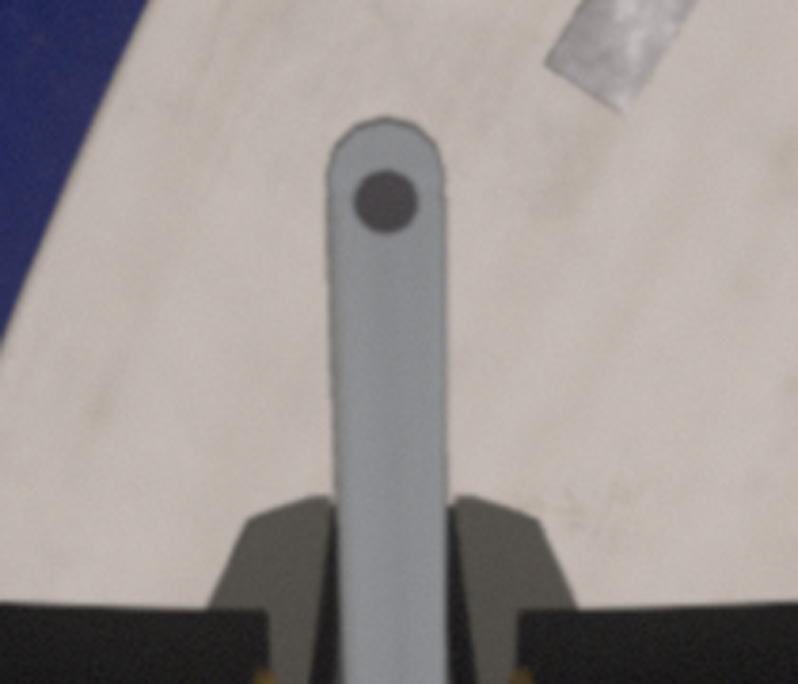

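Run:
```python
from h import *
s=robot.read_state();c=imaging.read_camera("wrist")
I=(np.eye(3),np.zeros(3))
def ony(u,v,y):
    o,d=wray(c,I,u,v); return o+d*(y-o[1])/d[1]
hsv=cv2.cvtColor(c["color"],cv2.COLOR_RGB2GRAY).astype(float)
def edges(v):
    row=hsv[v-1:v+2,225:285].mean(0); g=np.gradient(cv2.GaussianBlur(row[None],(0,0),1)[0])
    return row
f=lambda a,b:((a+.5)/3.8-.5+150,(b+.5)/3.8-.5+90)
P=[]
for l,r,y in [(328,444,220),(330,446,280),(333,447,360),(337,447,440),(338,447,490)]:
    a=ony(*f(l,y),.1758);b=ony(*f(r,y),.1758);m=(a+b)/2*1000;P.append(m);print(m.round(2),(b-a)[0]*1000)
P=np.array(P);print(np.degrees(np.polyfit(P[:,2],P[:,0],1)[0]))
print((ony(*f(386,118),.1758)*1000).round(1))
```

```text
[ -0.95 175.8   55.45] 16.144477871701806
[ -0.67 175.8   46.93] 16.319516862422873
[ -0.38 175.8   35.27] 16.320697391199527
[-8.000e-02  1.758e+02  2.316e+01] 16.08468756450921
[ -0.  175.8  15.3] 16.18309769250847
-1.364252974823925
[ -0.9 175.8  69.7]
```

```bash
python3 -m inch '[{"x":-1.8,"y":0,"z":0,"twist":-0.02},{"x":-1.8,"y":0,"z":0,"twist":-0.02},{"x":0,"y":0,"z":0,"twist":0}]' >/dev/null; python3 ax.py
python3 -m inch '[{"x":-1.8,"y":0,"z":0,"twist":-0.02},{"x":0,"y":0,"z":0,"twist":0}]' >/dev/null; python3 ax.py
python3 -m inch '[{"x":-1.8,"y":0,"z":0,"twist":-0.02},{"x":0,"y":0,"z":0,"twist":0}]' >/dev/null; python3 ax.py
python3 -m inch '[{"x":-1.8,"y":0,"z":0,"twist":-0.02},{"x":0,"y":0,"z":0,"twist":0}]' >/dev/null; python3 ax.py
```

```text
t 23.5 p [0.3995 0.3756 0.2568] M [0.871 0.232 0.309] F [-0.38  4.7  -2.08] ang 41.89 op 0.0165 q6 -0.07
   axis in tool x,z mm 0.22 -91.05 Ft x,y,z [2.85 2.08 3.75]
t 23.7 p [0.3983 0.3745 0.2568] M [1.03  0.114 0.258] F [-0.98  4.85 -2.3 ] ang 42.99 op 0.0165 q6 -0.09
   axis in tool x,z mm 0.13 -91.05 Ft x,y,z [2.59 2.3  4.22]
t 23.9 p [0.3969 0.3733 0.2567] M [1.096 0.08  0.281] F [ 0.52  5.74 -2.2 ] ang 44.12 op 0.0164 q6 -0.11
   axis in tool x,z mm 0.19 -91.09 Ft x,y,z [4.37 2.21 3.75]
t 24.1 p [0.3957 0.3719 0.2567] M [1.019 0.054 0.391] F [ 0.2   4.74 -2.38] ang 45.25 op 0.0163 q6 -0.13
   axis in tool x,z mm 0.24 -91.07 Ft x,y,z [3.51 2.39 3.19]
```

Run:
```python
from h import *
c=imaging.read_camera("wrist"); crop(c,150,90,360,270,3.8,"w18.png")
c=imaging.read_camera("scene"); crop(c,230,190,280,235,14,"s18.png")
```

```text
(no output)
```

View pics/w18.png

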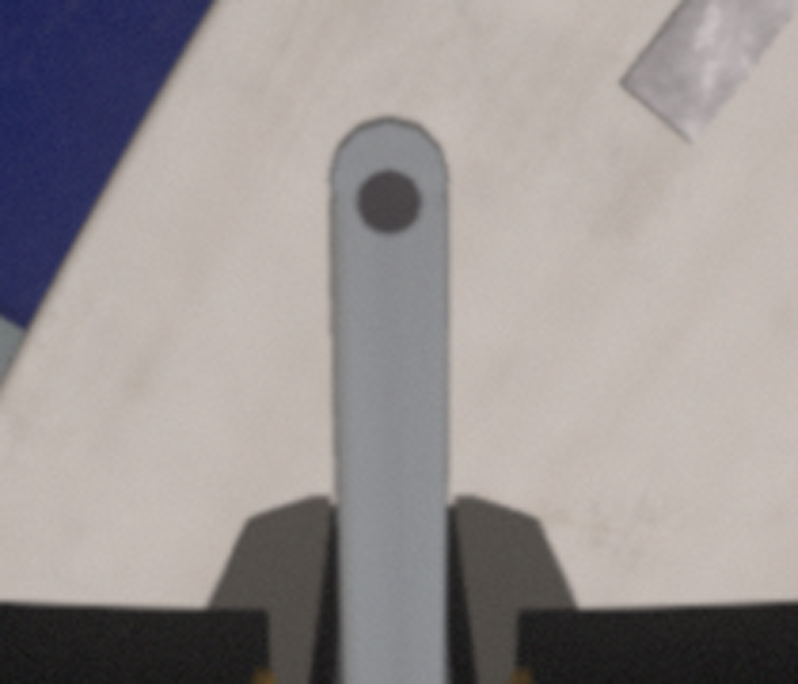

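View pics/s18.png

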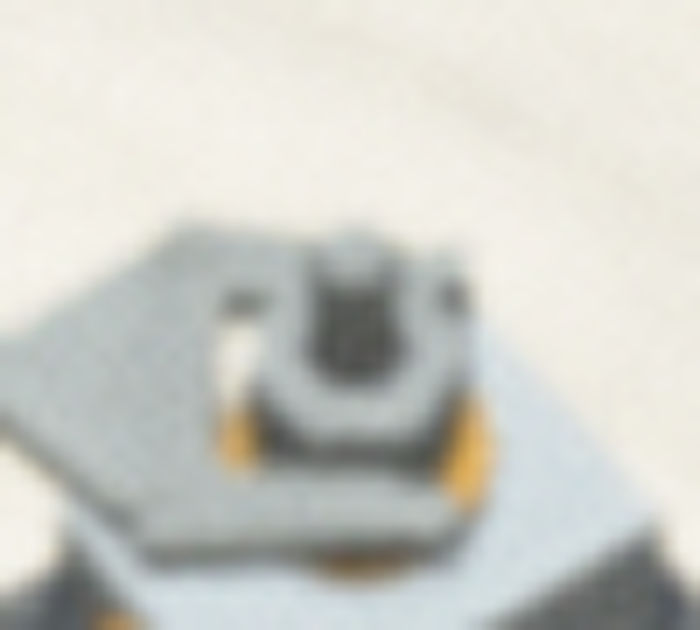

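```bash
python3 -m inch '[{"x":0.6,"y":0,"z":0,"twist":0},{"x":0,"y":0,"z":0,"twist":0}]' >/dev/null; python3 ax.py
python3 -m inch '[{"x":0.6,"y":0,"z":0,"twist":0},{"x":0,"y":0,"z":0,"twist":0}]' >/dev/null; python3 ax.py
```

```text
t 24.4 p [0.396  0.3723 0.2564] M [0.855 0.153 0.257] F [ 0.08  4.84 -1.35] ang 45.22 op 0.0166 q6 -0.129
   axis in tool x,z mm -0.19 -91.08 Ft x,y,z [3.49 1.35 3.35]
t 24.6 p [0.3963 0.3726 0.2562] M [0.715 0.269 0.213] F [-1.79  3.65 -2.05] ang 45.25 op 0.0166 q6 -0.129
   axis in tool x,z mm -0.63 -91.09 Ft x,y,z [1.33 2.05 3.84]
```

```bash
python3 -m inch '[{"x":0.5,"y":0,"z":1,"twist":0},{"x":0,"y":0,"z":1,"twist":0},{"x":0,"y":0,"z":0,"twist":0}]' >/dev/null; python3 ax.py
python3 -m inch '[{"x":0.3,"y":0,"z":2,"twist":0},{"x":0,"y":0,"z":2,"twist":0},{"x":0,"y":0,"z":0,"twist":0}]' >/dev/null; python3 ax.py
```

```text
t 24.9 p [0.3959 0.3736 0.2562] M [-0.611 -0.817  0.082] F [ 4.33 -4.31 -1.61] ang 45.24 op 0.0159 q6 -0.126
   axis in tool x,z mm -1.06 -92.02 Ft x,y,z [-0.01  1.62 -6.1 ]
t 25.2 p [0.3924 0.3773 0.2561] M [-0.006  0.075 -0.02 ] F [-0.47 -0.23 -1.24] ang 45.24 op 0.0163 q6 -0.118
   axis in tool x,z mm -1.25 -97.2 Ft x,y,z [-0.49  1.24  0.17]
```

```bash
python3 -m inch '[{"x":0,"y":0,"z":4,"twist":0},{"x":0,"y":0,"z":5,"twist":0},{"x":0,"y":0,"z":5,"twist":0}]' >/dev/null; python3 ax.py
python3 -m inch '[{"x":0,"y":0,"z":6,"twist":0},{"x":0,"y":0,"z":8,"twist":0},{"x":0,"y":0,"z":10,"twist":0},{"x":0,"y":0,"z":10,"twist":0},{"x":0,"y":0,"z":0,"twist":0}]' >/dev/null; python3 ax.py
python3 - <<'E'
from h import *
s=robot.read_state(); print(s['q'].round(2))
c=imaging.read_camera("top"); crop(c,235,175,305,235,11,"t19.png")
c=imaging.read_camera("scene"); crop(c,230,190,280,235,14,"s19.png")
E
```

```text
t 25.5 p [0.3822 0.3877 0.2563] M [-0.021  0.011  0.009] F [-1.11 -0.08 -2.24] ang 45.27 op 0.0165 q6 -0.092
   axis in tool x,z mm -1.48 -111.71 Ft x,y,z [-0.84  2.24  0.74]
t 26.0 p [0.3574 0.4122 0.2563] M [ 0.022  0.092 -0.019] F [ 0.83  0.03 -1.13] ang 45.35 op 0.0163 q6 -0.029
   axis in tool x,z mm -1.67 -146.62 Ft x,y,z [ 0.61  1.13 -0.57]
[ 0.76  0.11  1.79  0.    1.24 -0.03]
```

View pics/t19.png

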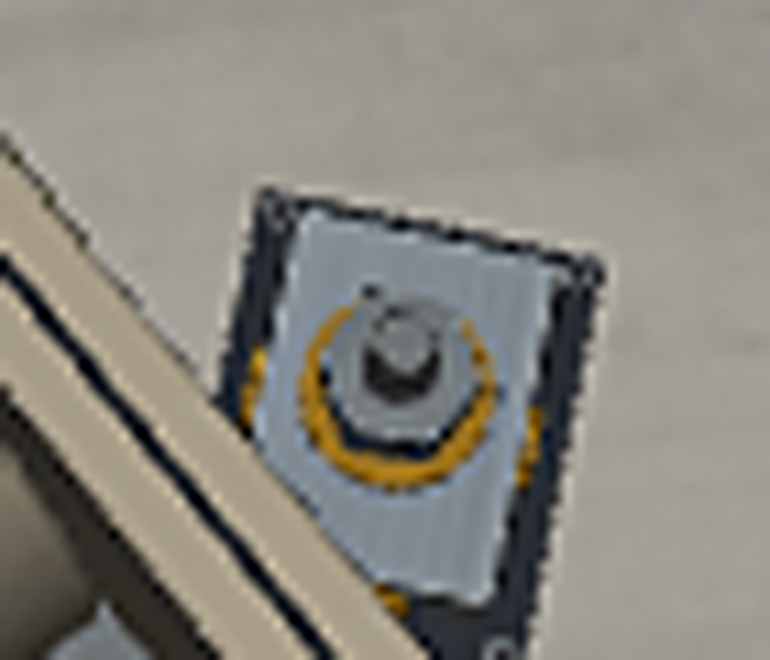

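View pics/s19.png

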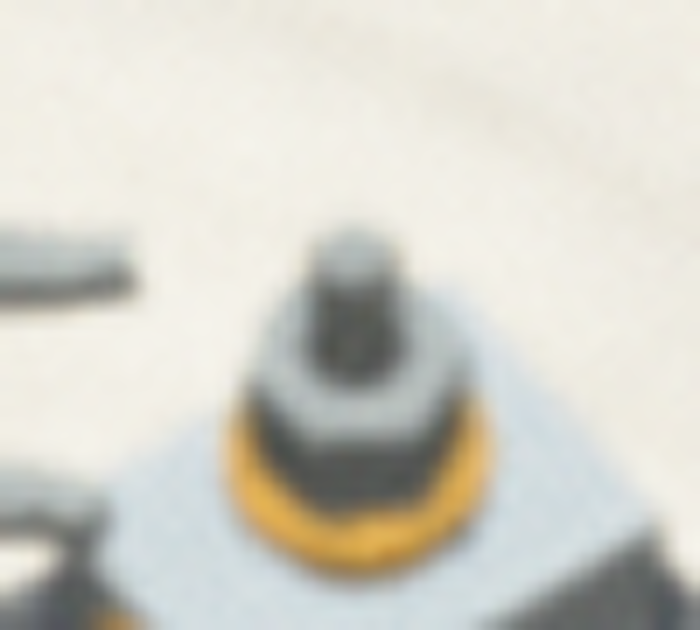

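```bash
python3 -m inch '[{"x":0,"y":-25,"z":8,"twist":0},{"x":0,"y":-40,"z":0,"twist":0},{"x":-5,"y":-20,"z":-25,"twist":0},{"x":-10,"y":0,"z":-34,"twist":0},{"x":-10,"y":0,"z":-34,"twist":0},{"x":-10,"y":0,"z":-34,"twist":0},{"x":-10,"y":0,"z":-34,"twist":0},{"x":-11.6,"y":0,"z":-33.5,"twist":0},{"x":0,"y":6,"z":0,"twist":0},{"x":0,"y":0,"z":0,"twist":0},{"x":0,"y":0,"z":0,"twist":0},{"x":0,"y":0,"z":0,"twist":0}]' >/dev/null; python3 ax.py
python3 - <<'E'
from h import *
s=robot.read_state()
c=imaging.read_camera("wrist"); crop(c,0,0,512,384,1.5,"w20.png")
u,v=wproj(c,tool(s),[.4605,.308,.0875]);print(u,v); u0,v0=int(u-40),int(v-40); print(u0,v0); crop(c,u0,v0,u0+80,v0+75,9,"w20c.png")
E
```

```text
t 27.3 p [0.4507 0.2406 0.3354] M [0.027 0.031 0.038] F [ 0.39  0.88 -1.28] ang 45.33 op 0.016 q6 -0.401
   axis in tool x,z mm 54.82 40.43 Ft x,y,z [0.9  1.28 0.34]
322.1889390500434 154.68694128105852
282 114
```

View pics/w20.png

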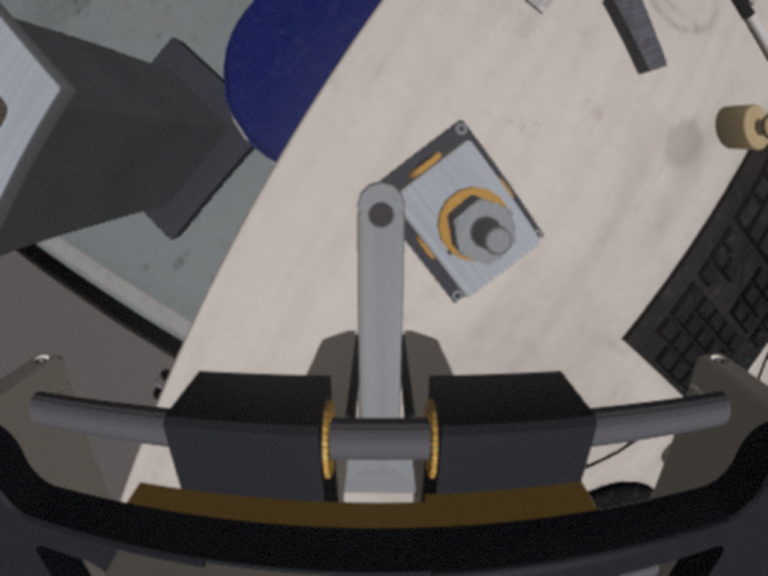

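View pics/w20c.png

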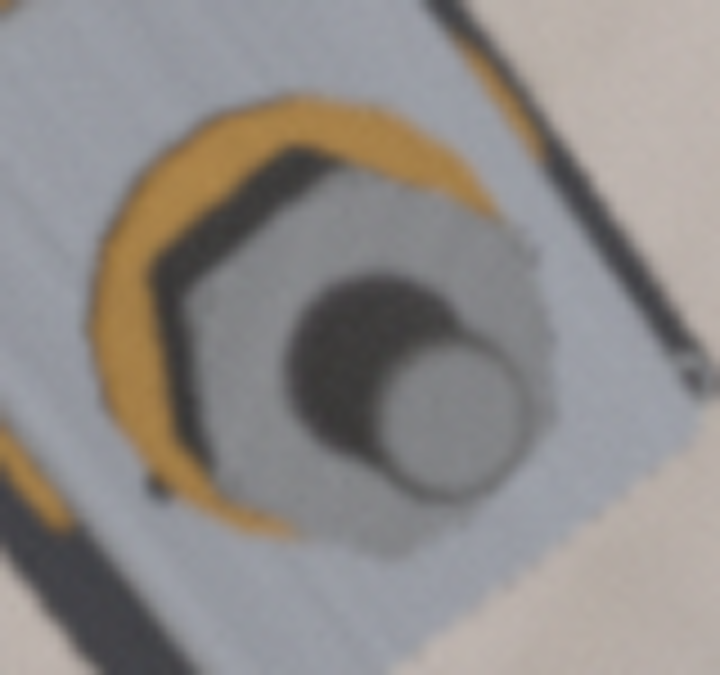

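Run:
```python
from h import *
c=imaging.read_camera("wrist"); T=tool()
f=lambda a,b:((a+.5)/9-.5+282,(b+.5)/9-.5+114)
N=np.array([wonz(c,T,*f(*p),.0873)[:2] for p in [(185,297),(338,165),(530,240),(548,420),(395,556),(212,472)]])
m=N.mean(0);d=N-m;print(m, np.hypot(*d.T).round(4),(np.degrees(np.arctan2(d[:,1],d[:,0]))).round(1),(np.degrees(np.arctan2(d[:,1],d[:,0]))%60).round(1))
B=np.array([wonz(c,T,*f(*p),.0625)[:2] for p in [(150,270),(298,148)]]); e=B[1]-B[0];print("edge dir mod60",np.degrees(np.arctan2(e[1],e[0]))%60, np.hypot(*e))
B=np.array([wonz(c,T,*f(*p),.0625)[:2] for p in [(150,270),(183,440)]]); e=B[1]-B[0];print("edge dir mod60",np.degrees(np.arctan2(e[1],e[0]))%60)
Bt=np.array([wonz(c,T,*f(*p),.0873)[:2] for p in [(185,300),(340,166)]]); e=Bt[1]-Bt[0];print("edge top dir mod60",np.degrees(np.arctan2(e[1],e[0]))%60)
C=np.array([wonz(c,T,*f(*p),.062)[:2] for p in [(88,310),(300,93),(150,160),(107,410),(490,190)]])
x=np.linalg.lstsq(np.c_[2*C,np.ones(5)],(C**2).sum(1),rcond=None)[0];print("collar c",x[:2],np.sqrt(x[2]+x[0]**2+x[1]**2))
M=wonz(c,T,*f(155,490),.0585)[:2];e=M-x[:2];print("mark",np.hypot(*e),np.degrees(np.arctan2(e[1],e[0])))
# where would the mark have been, in earlier top picture crops t15 (250,185,x12) and t19 (235,175,x11)
ct=imaging.read_camera("top")
a=np.arctan2(e[1],e[0])
for A in (a,a+np.pi/3): 
    P=[.4605+.022*np.cos(A),.308+.022*np.sin(A),.0585]; p=proj(ct,P); print((p-[250,185])*12,(p-[235,175])*11)
```

```text
[0.46023804 0.30898908] [0.0176 0.0174 0.0179 0.0176 0.0181 0.0173] [-151.8  147.3   83.1   28.3  -34.3  -98. ] [28.2 27.3 23.1 28.3 25.7 22. ]
edge dir mod60 25.980194367042614 0.018598861865764798
edge dir mod60 28.146939606579434
edge top dir mod60 27.347503830925277
collar c [0.46003391 0.30896413] 0.021853441550143946
mark 0.022970874732632242 -82.6460890726918
[356.35136606 306.70190688] [491.65541889 391.14341464]
[299.79899876 217.1053072 ] [439.81574886 309.01319826]
```

Run:
```python
from h import *
c=imaging.read_camera("wrist")
a=np.radians(46.76);x=np.array([np.cos(a),np.sin(a),0]);y=np.array([0,0,-1.]);z=np.cross(x,y)
T0=(np.c_[x,y,z],np.array([.485,.2841,.3061])); T1=tool()
def ln(im,T,u0,v0,k,zz,label):
    # dark side-face mask -> boundary lines
    g=cv2.imread("pics/"+im,0)
    return g
f0=lambda p:((p[0]+.5)/10-.5+220,(p[1]+.5)/10-.5+130)
f1=lambda p:((p[0]+.5)/9-.5+282,(p[1]+.5)/9-.5+114)
# dark side-face band masks
for im,f,T,name in (("w8.png",f0,T0,"before"),("w20c.png",f1,T1,"now")):
    img=cv2.imread("pics/"+im); g=cv2.cvtColor(img,cv2.COLOR_BGR2GRAY)
    m=(g<85).astype(np.uint8); n,lab,st,ce=cv2.connectedComponentsWithStats(m)
    for i in range(1,n):
        if st[i][4]>800: print(name,i,st[i].tolist(),ce[i].round(0))
    cv2.imwrite("pics/m_"+im,m*255)
```

```text
before 1 [649, 0, 51, 63, 1777] [682.  22.]
before 2 [136, 103, 425, 161, 15182] [345. 173.]
before 3 [235, 279, 247, 250, 28526] [352. 365.]
before 6 [78, 551, 138, 149, 3444] [149. 629.]
now 1 [432, 0, 51, 48, 843] [456.  20.]
now 2 [546, 141, 141, 206, 4070] [612. 245.]
now 3 [150, 148, 186, 316, 13115] [217. 270.]
now 4 [290, 279, 169, 186, 17236] [359. 356.]
now 5 [0, 474, 190, 201, 13950] [ 85. 593.]
```

View pics/m_w8.png

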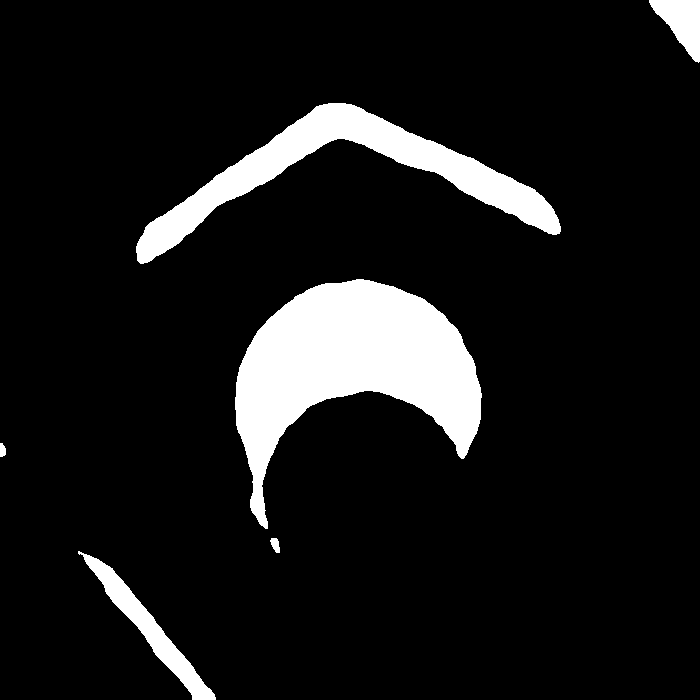

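View pics/m_w20c.png

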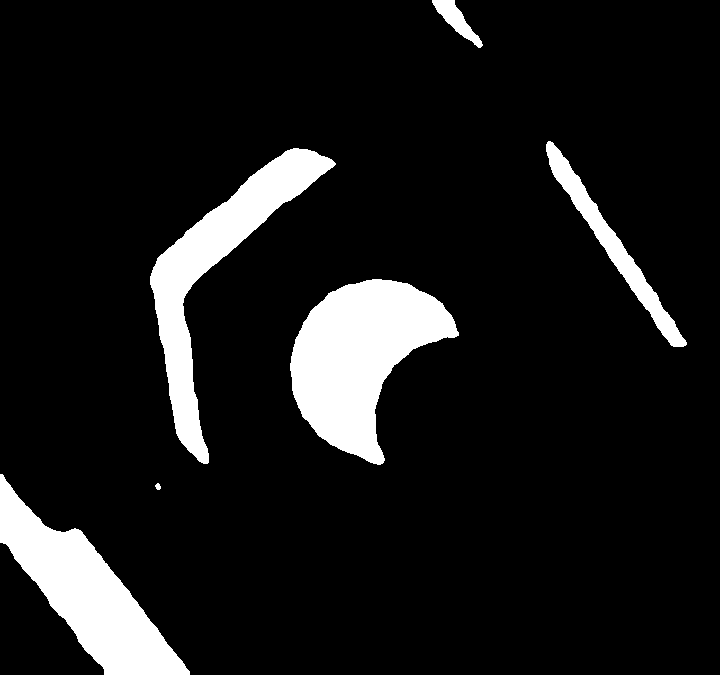

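```bash
cat > nutang.py <<'E'
from h import *
def fit(pts,f,c,T,z):
    W=np.array([wonz(c,T,*f(p),z)[:2] for p in pts]); vx,vy,_,_=cv2.fitLine(W.astype(np.float32)*1000,cv2.DIST_HUBER,0,.01,.01).ravel(); return (np.degrees(np.arctan2(vy,vx))%60).round(2)
def cols(m,a,b,first): return [(x,(np.flatnonzero(m[:,x])[0]-.5 if first else np.flatnonzero(m[:,x])[-1]+.5)) for x in range(a,b,3)]
def rows(m,a,b,first): return [((np.flatnonzero(m[y])[0]-.5 if first else np.flatnonzero(m[y])[-1]+.5),y) for y in range(a,b,3)]
def comp(im,i):
    g=cv2.cvtColor(cv2.imread("pics/"+im),cv2.COLOR_BGR2GRAY); n,lab,_,_=cv2.connectedComponentsWithStats((g<85).astype(np.uint8)); return lab==i
E
python3 - <<'E'
from nutang import *
c=imaging.read_camera("wrist")
a=np.radians(46.76);x=np.array([np.cos(a),np.sin(a),0]);y=np.array([0,0,-1.]);z=np.cross(x,y)
T0=(np.c_[x,y,z],np.array([.485,.2841,.3061])); T1=tool()
f0=lambda p:((p[0]+.5)/10-.5+220,(p[1]+.5)/10-.5+130)
f1=lambda p:((p[0]+.5)/9-.5+282,(p[1]+.5)/9-.5+114)
m=comp("w8.png",2)
print("before",[fit(cols(m,l,r,o),f0,c,T0,zz) for l,r in((170,305),(370,520)) for o,zz in((True,.0625),(False,.0875))])
m=comp("w20c.png",3)
print("now",[fit(p,f1,c,T1,zz) for p,zz in((cols(m,175,280,1),.0625),(cols(m,205,310,0),.0875),(rows(m,300,420,1),.0625),(rows(m,320,430,0),.0875))])
E
```

```text
before [np.float32(21.97), np.float32(19.83), np.float32(22.25), np.float32(21.66)]
now [np.float32(26.7), np.float32(27.89), np.float32(26.54), np.float32(24.03)]
```

```bash
python3 -m inch '[{"x":6,"y":0,"z":30,"twist":0},{"x":6,"y":0,"z":38,"twist":0},{"x":6,"y":0,"z":38,"twist":0},{"x":6,"y":0,"z":38,"twist":0},{"x":7.6,"y":0,"z":32.9,"twist":0},{"x":0,"y":0,"z":0,"twist":-0.085},{"x":0,"y":0,"z":0,"twist":-0.084},{"x":0,"y":10,"z":0,"twist":0},{"x":0,"y":35,"z":0,"twist":0},{"x":0,"y":34,"z":0,"twist":0},{"x":0,"y":0,"z":0,"twist":0},{"x":0,"y":0,"z":0,"twist":0}]' >/dev/null; python3 -m inch '[{"x":0,"y":0,"z":0,"twist":0},{"x":0,"y":0,"z":0,"twist":0}]' >/dev/null; python3 ax.py
python3 - <<'E'
from h import *
c=imaging.read_camera("scene"); crop(c,210,180,290,240,9,"s21.png")
c=imaging.read_camera("wrist"); crop(c,150,90,360,270,3.8,"w21.png")
E
```

```text
t 28.95 p [0.3485 0.3874 0.2586] M [-0.003  0.16  -0.005] F [-0.39 -0.23 -1.24] ang 54.92 op 0.0166 q6 -0.219
   axis in tool x,z mm -0.56 -137.28 Ft x,y,z [-0.42  1.24  0.19]
```

View pics/s21.png

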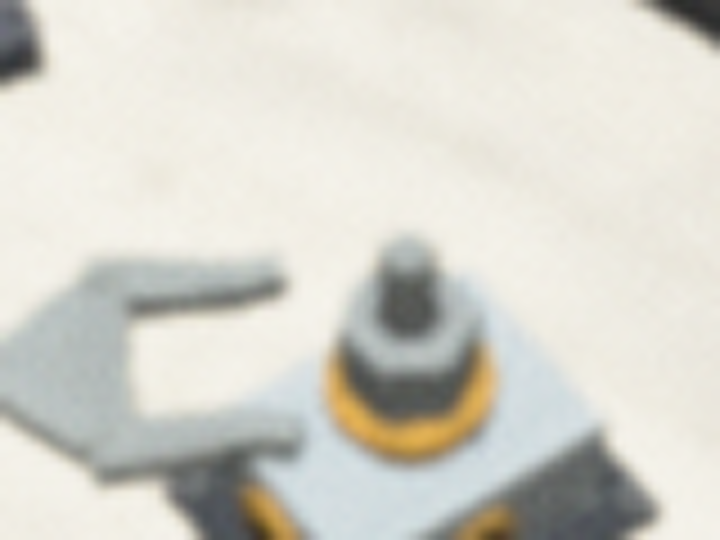

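View pics/w21.png

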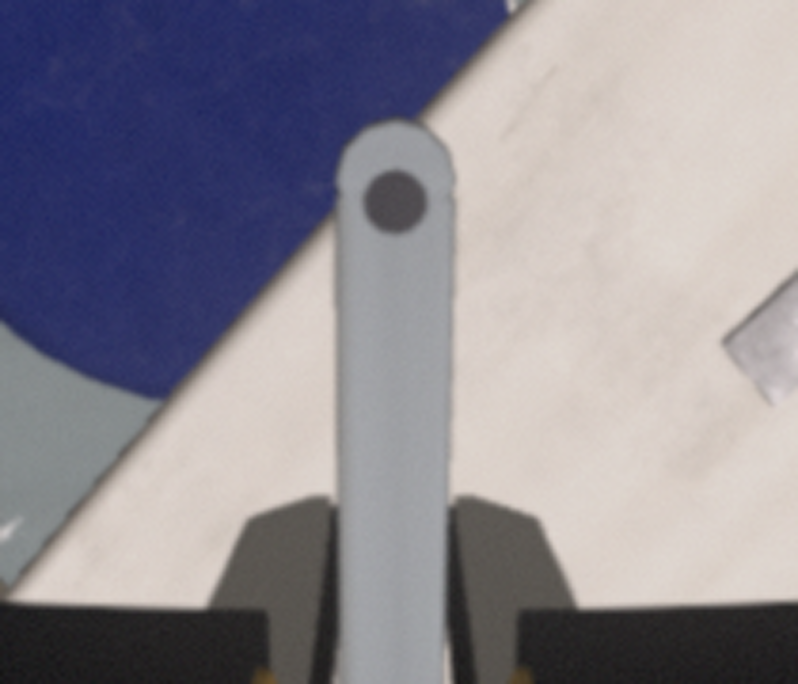

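```bash
python3 -m inch '[{"x":-0.5,"y":1.5,"z":-6,"twist":0},{"x":0,"y":0,"z":-6,"twist":0},{"x":0,"y":0,"z":-5,"twist":0},{"x":0,"y":0,"z":-4,"twist":0}]' >/dev/null; python3 ax.py
python3 -m inch '[{"x":0,"y":0,"z":-3,"twist":0},{"x":0,"y":0,"z":-3,"twist":0},{"x":0,"y":0,"z":-3,"twist":0}]' >/dev/null; python3 ax.py
python3 -m inch '[{"x":0,"y":0,"z":-3,"twist":0},{"x":0,"y":0,"z":-3,"twist":0}]' >/dev/null; python3 ax.py
python3 -m inch '[{"x":0,"y":0,"z":-3,"twist":0},{"x":0,"y":0,"z":-3,"twist":0},{"x":0,"y":0,"z":0,"twist":0}]' >/dev/null; python3 ax.py
```

```text
t 29.45 p [0.3652 0.3738 0.2548] M [0.047 0.022 0.038] F [-0.51 -0.11 -1.48] ang 54.92 op 0.0162 q6 -0.259
   axis in tool x,z mm 0.96 -115.83 Ft x,y,z [-0.38  1.48  0.36]
t 29.75 p [0.3721 0.369  0.2548] M [0.471 0.765 0.008] F [-4.5   3.12 -1.59] ang 54.94 op 0.0164 q6 -0.276
   axis in tool x,z mm 0.87 -107.41 Ft x,y,z [-0.03  1.59  5.47]
t 29.95 p [0.3766 0.366  0.2547] M [0.357 0.119 0.129] F [ 0.21  1.46 -2.49] ang 54.99 op 0.0162 q6 -0.287
   axis in tool x,z mm 0.67 -101.97 Ft x,y,z [1.32 2.49 0.66]
t 30.25 p [0.3824 0.362  0.2551] M [ 0.287 -0.289  0.173] F [ 1.02  1.24 -1.35] ang 54.93 op 0.0164 q6 -0.298
   axis in tool x,z mm 0.69 -94.99 Ft x,y,z [ 1.6   1.35 -0.12]
```

```bash
python3 -m inch '[{"x":0.6,"y":0,"z":-2,"twist":0},{"x":0,"y":0,"z":-2,"twist":0},{"x":0,"y":0,"z":0,"twist":0}]' >/dev/null; python3 ax.py
python3 -m inch '[{"x":3.6,"y":0,"z":-0.1,"twist":0.04},{"x":3.6,"y":0,"z":-0.1,"twist":0.04},{"x":0,"y":0,"z":0,"twist":0}]' >/dev/null; python3 ax.py
python3 -m inch '[{"x":3.6,"y":0,"z":-0.1,"twist":0.04},{"x":1.8,"y":0,"z":0,"twist":0.02},{"x":0,"y":0,"z":0,"twist":0}]' >/dev/null; python3 ax.py
python3 -m inch '[{"x":1.8,"y":0,"z":0,"twist":0.02},{"x":1.8,"y":0,"z":0,"twist":0.02},{"x":0,"y":0,"z":0,"twist":0}]' >/dev/null; python3 ax.py
```

```text
t 30.55 p [0.3857 0.3602 0.2548] M [ 0.149 -0.258  0.131] F [ 0.9   0.25 -2.49] ang 54.93 op 0.0164 q6 -0.305
   axis in tool x,z mm 0.27 -91.22 Ft x,y,z [ 0.72  2.49 -0.59]
t 30.85 p [0.39   0.3664 0.255 ] M [0.43  0.08  0.172] F [ 0.52  2.63 -1.17] ang 50.33 op 0.0162 q6 -0.22
   axis in tool x,z mm 0.1 -91.55 Ft x,y,z [2.36 1.17 1.28]
t 31.15 p [0.3935 0.3703 0.255 ] M [ 0.604 -0.004  0.321] F [ 0.01  3.   -1.05] ang 46.96 op 0.0167 q6 -0.16
   axis in tool x,z mm 0.2 -91.53 Ft x,y,z [2.2  1.05 2.04]
t 31.45 p [0.3959 0.373  0.2549] M [0.835 0.221 0.342] F [-0.87  4.36 -0.85] ang 44.6 op 0.0163 q6 -0.117
   axis in tool x,z mm 0.36 -91.61 Ft x,y,z [2.44 0.86 3.71]
```

```bash
python3 -m inch '[{"x":2.2,"y":0,"z":0,"twist":0.02},{"x":2.2,"y":0,"z":0,"twist":0.02},{"x":0,"y":0,"z":0,"twist":0}]' >/dev/null; python3 ax.py
python3 -m inch '[{"x":2,"y":0,"z":0,"twist":0.02},{"x":2,"y":0,"z":0,"twist":0.02},{"x":0,"y":0,"z":0,"twist":0}]' >/dev/null; python3 ax.py
python3 -m inch '[{"x":2,"y":0,"z":0,"twist":0.02},{"x":0,"y":0,"z":0,"twist":0}]' >/dev/null; python3 ax.py
```

```text
t 31.75 p [0.3991 0.3757 0.2546] M [0.421 0.26  0.3  ] F [-1.37  2.36 -0.61] ang 42.28 op 0.0164 q6 -0.076
   axis in tool x,z mm -0.09 -91.39 Ft x,y,z [0.57 0.61 2.67]
t 32.05 p [0.402  0.3781 0.2545] M [-0.332  0.439  0.383] F [-2.15 -1.31 -0.04] ang 39.98 op 0.0165 q6 -0.036
   axis in tool x,z mm -0.24 -91.26 Ft x,y,z [-2.49  0.04  0.38]
t 32.25 p [0.4036 0.3795 0.2545] M [-0.544  0.467  0.275] F [-2.52 -2.82 -1.19] ang 38.84 op 0.0166 q6 -0.016
   axis in tool x,z mm -0.51 -91.32 Ft x,y,z [-3.72  1.19 -0.61]
```

```bash
cat > yaw.py <<'E'
from h import *
import sys
c=imaging.read_camera("wrist"); I=(np.eye(3),np.zeros(3))
def ony(u,v,y):
    o,d=wray(c,I,u,v); return o+d*(y-o[1])/d[1]
g=cv2.GaussianBlur(cv2.cvtColor(c["color"],cv2.COLOR_RGB2GRAY).astype(np.float32),(0,0),1)
# centre from hole (dark disc) plus handle at finger
f=None
b=g[130:155,235:270]; m=(b<105).astype(np.uint8); n,l,s,ce=cv2.connectedComponentsWithStats(m); i=1+np.argmax([s[k][4] for k in range(1,n)]); h=ce[i]+[235,130]
print("hole px",h, "tool mm",(ony(*h,.1758)*1000).round(2), s[i])
crop(c,150,90,360,270,3.8,sys.argv[1])
E
python3 yaw.py w22.png
python3 - <<'E'
import cv2,numpy as np
for n in ("w17","w18","w21","w22"):
    im=cv2.imread(f"pics/{n}.png",0)[160:240,330:450]; m=(im<100).astype(np.uint8); k,l,s,ce=cv2.connectedComponentsWithStats(m); i=1+np.argmax([s[j][4] for j in range(1,k)]); print(n,ce[i]+[330,160],s[i])
E
```

```text
hole px [251.83181818 142.67727273] tool mm [ -0.63 175.8   58.02] [  9   5  17  16 220]
w17 [385.56718852 201.54240052] [  24   11   63   62 3066]
w18 [388.52890651 201.8021143 ] [  28   11   63   62 3027]
w21 [394.75766318 201.61053011] [  35   12   60   60 2773]
w22 [388.43846915 201.71296602] [  28   11   62   62 3031]
```

View pics/w22.png

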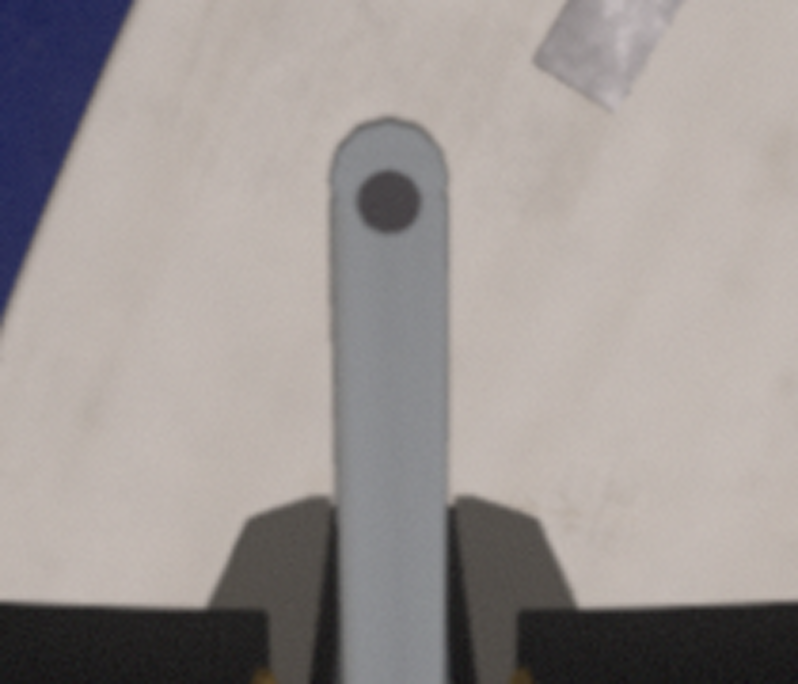

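```bash
python3 -m inch '[{"x":1.8,"y":0,"z":0,"twist":0.02},{"x":1.8,"y":0,"z":0,"twist":0.02},{"x":2.2,"y":0,"z":0,"twist":0.025},{"x":0,"y":0,"z":0,"twist":0}]' >/dev/null; python3 ax.py; python3 yaw.py w23.png
```

```text
t 32.7 p [0.4084 0.3832 0.2548] M [-0.889  0.308  0.205] F [-1.02 -4.8  -1.21] ang 35.09 op 0.0162 q6 0.05
   axis in tool x,z mm -0.65 -91.48 Ft x,y,z [-3.59  1.21 -3.35]
hole px [252.12389381 142.80088496] tool mm [ -0.55 175.8   57.95] [  9   5  17  17 226]
```

```bash
python3 -m inch '[{"x":-1.8,"y":0,"z":0,"twist":-0.02},{"x":-1.8,"y":0,"z":0,"twist":-0.02},{"x":-1.8,"y":0,"z":0,"twist":-0.02},{"x":0,"y":0,"z":0,"twist":0}]' >/dev/null; python3 ax.py
python3 -m inch '[{"x":-1.8,"y":0,"z":0,"twist":-0.02},{"x":-1.8,"y":0,"z":0,"twist":-0.02},{"x":0,"y":0,"z":0,"twist":0}]' >/dev/null; python3 ax.py
python3 -m inch '[{"x":-1.8,"y":0,"z":0,"twist":-0.02},{"x":-1.8,"y":0,"z":0,"twist":-0.02},{"x":0,"y":0,"z":0,"twist":0}]' >/dev/null; python3 ax.py
```

```text
t 33.15 p [0.4042 0.3801 0.2553] M [-0.533 -0.606  0.089] F [ 3.7  -3.54 -2.56] ang 38.68 op 0.0165 q6 -0.013
   axis in tool x,z mm -1.06 -91.47 Ft x,y,z [ 0.67  2.56 -5.08]
t 33.45 p [0.4009 0.378  0.2551] M [-0.117 -0.305  0.118] F [ 1.93 -1.09 -1.44] ang 40.97 op 0.0166 q6 -0.052
   axis in tool x,z mm -0.86 -91.91 Ft x,y,z [ 0.74  1.44 -2.09]
t 33.75 p [0.398  0.3755 0.2549] M [ 0.168 -0.028  0.147] F [-0.25 -0.24 -1.  ] ang 43.27 op 0.0161 q6 -0.093
   axis in tool x,z mm -0.8 -91.98 Ft x,y,z [-0.34  1.   -0.  ]
```

```bash
python3 -m inch '[{"x":-1.8,"y":0,"z":0,"twist":-0.02},{"x":-1.8,"y":0,"z":0,"twist":-0.02},{"x":0,"y":0,"z":0,"twist":0}]' >/dev/null; python3 ax.py
python3 -m inch '[{"x":-1.8,"y":0,"z":0,"twist":-0.02},{"x":0,"y":0,"z":0,"twist":0}]' >/dev/null; python3 ax.py
python3 -m inch '[{"x":-1.8,"y":0,"z":0,"twist":-0.02},{"x":0,"y":0,"z":0,"twist":0}]' >/dev/null; python3 ax.py; python3 yaw.py w24.png
```

```text
t 34.05 p [0.3955 0.3728 0.2548] M [ 0.078 -0.089  0.078] F [ 0.2   0.32 -1.  ] ang 45.56 op 0.0164 q6 -0.134
   axis in tool x,z mm -0.77 -91.76 Ft x,y,z [0.37 1.   0.08]
t 34.25 p [0.3943 0.3715 0.2547] M [0.037 0.001 0.058] F [-0.35  0.52 -1.71] ang 46.69 op 0.0164 q6 -0.154
   axis in tool x,z mm -0.78 -91.72 Ft x,y,z [0.14 1.71 0.61]
t 34.45 p [0.3931 0.3702 0.2547] M [0.056 0.03  0.032] F [ 0.28  1.82 -1.42] ang 47.84 op 0.0161 q6 -0.175
   axis in tool x,z mm -0.81 -91.73 Ft x,y,z [1.54 1.42 1.01]
hole px [253.5        142.60377358] tool mm [  0.42 175.8   58.06] [ 11   5  16  16 212]
```

```bash
python3 -m inch '[{"x":0,"y":0,"z":3,"twist":0},{"x":0,"y":0,"z":3,"twist":0},{"x":0,"y":0,"z":3,"twist":0}]' >/dev/null; python3 ax.py
python3 -m inch '[{"x":0,"y":0,"z":4,"twist":0},{"x":0,"y":0,"z":5,"twist":0},{"x":0,"y":0,"z":6,"twist":0}]' >/dev/null; python3 ax.py
python3 -m inch '[{"x":0,"y":0,"z":8,"twist":0},{"x":0,"y":0,"z":12,"twist":0},{"x":0,"y":0,"z":12,"twist":0},{"x":0,"y":0,"z":0,"twist":0}]' >/dev/null; python3 ax.py
```

```text
t 34.8 p [0.3863 0.3766 0.2548] M [ 0.002  0.12  -0.006] F [ 0.7  -0.57 -2.08] ang 47.78 op 0.0164 q6 -0.156
   axis in tool x,z mm -0.97 -101.02 Ft x,y,z [ 0.05  2.08 -0.9 ]
t 35.1 p [0.3751 0.3868 0.2548] M [ 0.067  0.122 -0.025] F [ 1.18  0.17 -1.43] ang 47.78 op 0.0165 q6 -0.128
   axis in tool x,z mm -0.95 -116.16 Ft x,y,z [ 0.93  1.43 -0.76]
t 35.5 p [0.3504 0.4091 0.2548] M [ 0.046  0.019 -0.006] F [-0.33 -0.32 -2.13] ang 47.88 op 0.0166 q6 -0.069
   axis in tool x,z mm -1.13 -149.48 Ft x,y,z [-0.46  2.13  0.04]
```

```bash
python3 -m inch '[{"x":0,"y":-30,"z":5,"twist":0},{"x":0,"y":-40,"z":0,"twist":0},{"x":-5,"y":-16,"z":-22,"twist":0},{"x":-10,"y":0,"z":-34,"twist":0},{"x":-10,"y":0,"z":-34,"twist":0},{"x":-10,"y":0,"z":-34,"twist":0},{"x":-10,"y":0,"z":-34,"twist":0},{"x":-12.7,"y":0,"z":-34.4,"twist":0},{"x":0,"y":5,"z":0,"twist":0.0445},{"x":0,"y":0,"z":0,"twist":0},{"x":0,"y":0,"z":0,"twist":0},{"x":0,"y":0,"z":0,"twist":0}]' >/dev/null; python3 -m inch '[{"x":0,"y":0,"z":0,"twist":0}]' >/dev/null;python3 ax.py
python3 - <<'E'
from h import *
s=robot.read_state()
c=imaging.read_camera("wrist"); 
u,v=wproj(c,tool(s),[.4605,.308,.0875]);print(u,v); crop(c,282,114,362,189,9,"w25c.png"); cv2.imwrite("pics/w25full.png",c["color"][:,:,::-1])
E
```

```text
t 36.8 p [0.4515 0.24   0.336 ] M [0.02  0.045 0.014] F [-0.29 -0.44 -1.81] ang 45.34 op 0.0164 q6 -0.403
   axis in tool x,z mm 54.71 41.39 Ft x,y,z [-0.52  1.81 -0.1 ]
321.86392145492147 153.25093570048278
```

View pics/w25c.png

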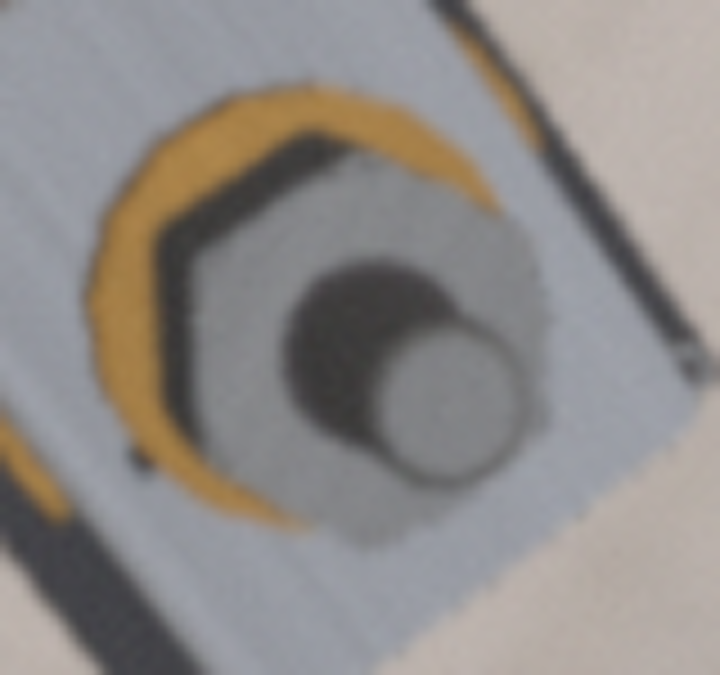

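Run:
```python
from nutang import *
c=imaging.read_camera("wrist");T1=tool()
f1=lambda p:((p[0]+.5)/9-.5+282,(p[1]+.5)/9-.5+114)
g=cv2.cvtColor(cv2.imread("pics/w25c.png"),cv2.COLOR_BGR2GRAY); n,lab,st,_=cv2.connectedComponentsWithStats((g<85).astype(np.uint8))
for i in range(1,n):
    if st[i][4]>800: print(i,st[i])
i=lab[250,175] or lab[300,175]; m=lab==i
print("now",[fit(p,f1,c,T1,zz) for p,zz in((cols(m,180,300,1),.0625),(cols(m,215,330,0),.0875),(rows(m,260,380,1),.0625),(rows(m,290,420,0),.0875))])
N=np.array([wonz(c,T1,*f1(p),.0873)[:2] for p in [(190,258),(355,150),(535,245),(545,400),(375,547),(205,445)]])
d=N-N.mean(0);print(N.mean(0),np.hypot(*d.T).round(4),(np.degrees(np.arctan2(d[:,1],d[:,0]))%60).round(1))
M=wonz(c,T1,*f1((142,462)),.0585)[:2]
for ctr in ([.4602,.3090],): 
  e=M-ctr;print("mark",np.hypot(*e),np.degrees(np.arctan2(e[1],e[0])))
C=np.array([wonz(c,T1,*f1(p),.062)[:2] for p in [(85,300),(300,82),(150,145),(107,395),(490,185)]])
x=np.linalg.lstsq(np.c_[2*C,np.ones(5)],(C**2).sum(1),rcond=None)[0];e=M-x[:2];print(x[:2],"mark",np.hypot(*e),np.degrees(np.arctan2(e[1],e[0])))
# reference: block/flange right edge in the pics
```

```text
2 [ 542  127  145  212 3953]
3 [  155   135   192   308 13298]
4 [  287   266   168   186 17193]
6 [    0   466   195   209 14853]
now [np.float32(20.52), np.float32(21.32), np.float32(20.68), np.float32(18.3)]
[0.4600285  0.30920931] [0.0178 0.017  0.0173 0.0173 0.0186 0.0173] [22.  22.1 16.6 28.8 19.8 18.5]
mark 0.022694441308311056 -88.10754940278828
[0.45974287 0.30884411] mark 0.022558460293625186 -86.93396029265743
```

```bash
python3 -m inch '[{"x":0,"y":0,"z":0,"twist":-0.145},{"x":0,"y":0,"z":0,"twist":-0.145},{"x":0,"y":0,"z":0,"twist":-0.145},{"x":0,"y":0,"z":0,"twist":-0.145},{"x":0,"y":0,"z":0,"twist":-0.15},{"x":0,"y":0,"z":0,"twist":-0.15},{"x":-35,"y":0,"z":3,"twist":0},{"x":-40,"y":0,"z":4,"twist":0},{"x":-40,"y":0,"z":4,"twist":0},{"x":-30,"y":20,"z":1,"twist":0},{"x":0,"y":40,"z":0,"twist":0},{"x":0,"y":40,"z":0,"twist":0}]' >/dev/null; python3 -m inch '[{"x":0,"y":30,"z":0,"twist":0},{"x":0,"y":0,"z":0,"twist":0},{"x":0,"y":0,"z":0,"twist":0},{"x":0,"y":0,"z":0,"twist":0}]' >/dev/null;python3 ax.py
python3 - <<'E'
from h import *
c=imaging.read_camera("wrist"); crop(c,0,0,512,384,1.5,"w26.png")
E
```

```text
t 38.5 p [0.4553 0.0942 0.2081] M [0.045 0.052 0.019] F [ 0.   -0.68 -0.88] ang 95.68 op 0.0163 q6 -1.576
   axis in tool x,z mm 212.28 -26.33 Ft x,y,z [-0.67  0.88  0.07]
```

View pics/w26.png

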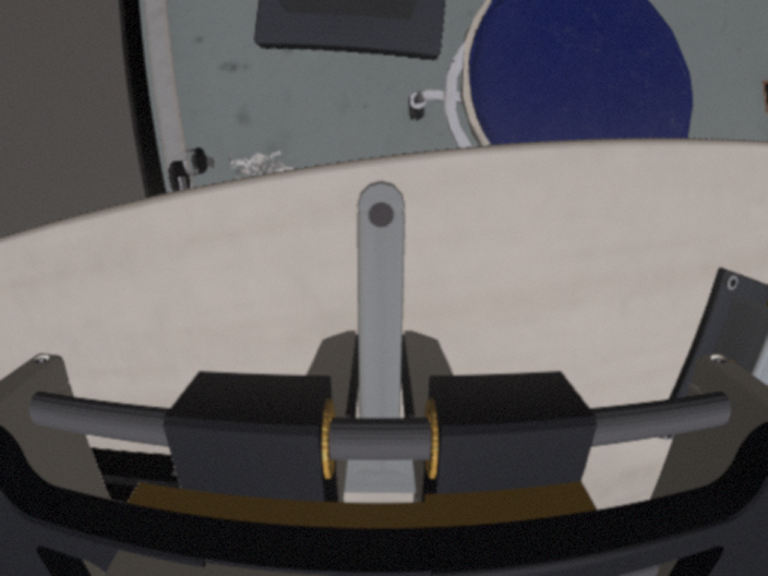

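```bash
python3 -m inch '[{"x":0,"y":10,"z":0,"twist":0},{"x":0,"y":8,"z":0,"twist":0},{"x":0,"y":0,"z":0,"twist":0},{"x":0,"y":0,"z":0,"twist":0}]' >/dev/null;python3 st.py
python3 -m inch '[{"x":0,"y":1,"z":0,"twist":0},{"x":0,"y":1,"z":0,"twist":0},{"x":0,"y":0,"z":0,"twist":0}]' >/dev/null;python3 st.py
```

```text
t 38.95 p [0.4539 0.0938 0.1875] M [0.033 0.069 0.049] F [-0.45 -0.05 -2.49] ang 95.65 op 0.0162 q6 -1.576
t 39.25 p [0.4542 0.0938 0.1868] M [-0.136  1.217  0.03 ] F [-7.67 -0.63 11.42] ang 95.66 op 0.0164 q6 -1.576
```

```bash
python3 -m inch '[{"x":0,"y":-0.5,"z":0,"twist":0},{"x":0,"y":0,"z":0,"twist":0},{"x":0,"y":0,"z":0,"twist":0},{"x":0,"y":0,"z":0,"twist":0},{"x":0,"y":0,"z":0,"twist":0},{"x":0,"y":0,"z":0,"twist":0},{"x":0,"y":0,"z":0,"twist":0}]' 1 20 >/dev/null;python3 st.py
python3 -m inch '[{"x":0,"y":-10,"z":0,"twist":0},{"x":0,"y":-30,"z":0,"twist":0},{"x":0,"y":-40,"z":0,"twist":0},{"x":0,"y":-40,"z":0,"twist":0},{"x":0,"y":0,"z":0,"twist":0},{"x":0,"y":0,"z":0,"twist":0}]' >/dev/null;python3 st.py
python3 - <<'E'
from h import *
c=imaging.read_camera("wrist"); crop(c,0,0,512,384,1.5,"w27.png")
E
```

```text
t 39.95 p [0.4542 0.0937 0.1864] M [-0.179 -0.032 -0.026] F [ 0.96 -1.66  2.54] ang 95.66 op 0.0677 q6 -1.576
t 40.55 p [0.4546 0.0939 0.308 ] M [ 0.046 -0.031 -0.029] F [-0.81 -1.55 -0.59] ang 95.66 op 0.0927 q6 -1.576
```

View pics/w27.png

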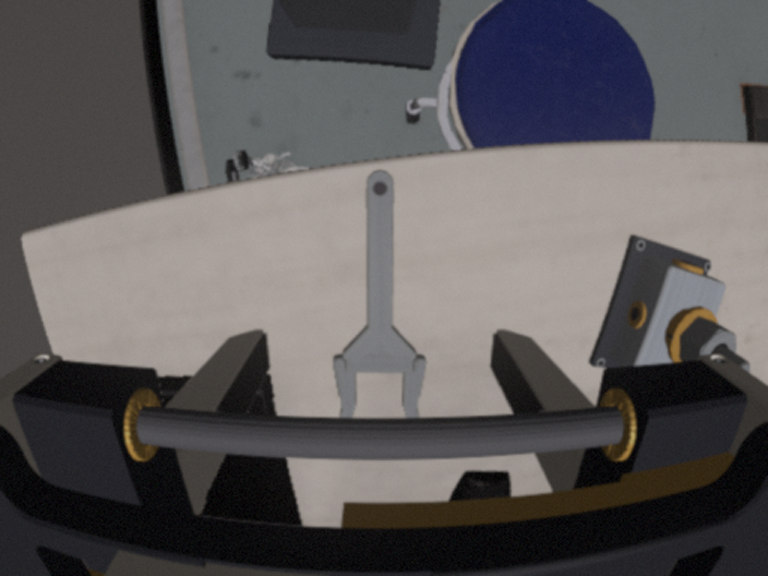

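```bash
python3 -m inch '[{"x":0,"y":0,"z":0,"twist":0.142},{"x":0,"y":0,"z":0,"twist":0.142},{"x":0,"y":0,"z":0,"twist":0.142},{"x":0,"y":0,"z":0,"twist":0.142},{"x":0,"y":0,"z":0,"twist":0.142},{"x":0,"y":0,"z":0,"twist":0.143},{"x":32,"y":0,"z":21.6,"twist":0},{"x":32,"y":0,"z":21.6,"twist":0},{"x":32,"y":0,"z":21.6,"twist":0},{"x":32,"y":0,"z":21.6,"twist":0},{"x":31.4,"y":0,"z":21.7,"twist":0},{"x":0,"y":0,"z":0,"twist":0}]' >/dev/null; python3 -m inch '[{"x":0,"y":0,"z":0,"twist":0},{"x":0,"y":0,"z":0,"twist":0},{"x":0,"y":0,"z":0,"twist":0}]' >/dev/null;python3 ax.py
python3 - <<'E'
from nutang import *
T=tool(); c=imaging.read_camera("wrist"); crop(c,220,130,290,200,10,"w28.png")
g=cv2.cvtColor(cv2.imread("pics/w28.png"),cv2.COLOR_BGR2GRAY); n,lab,st,_=cv2.connectedComponentsWithStats((g<85).astype(np.uint8)); cv2.imwrite("pics/m28.png",(lab>0)*255.)
for i in range(1,n):
    if st[i][4]>800: print(i,st[i])
E
```

```text
t 42.1 p [0.4843 0.2829 0.3057] M [-0.046  0.03  -0.008] F [ 0.85  0.64 -0.13] ang 46.71 op 0.093 q6 -0.378
   axis in tool x,z mm 1.93 34.57 Ft x,y,z [ 1.05  0.13 -0.18]
2 [  154    97   425   162 15063]
3 [  254   276   247   280 29010]
5 [ 100  553  135  147 3985][ WARN:0@1.065] global loadsave.cpp:1063 imwrite_ Unsupported depth image for selected encoder is fallbacked to CV_8U.
```

View pics/w28.png

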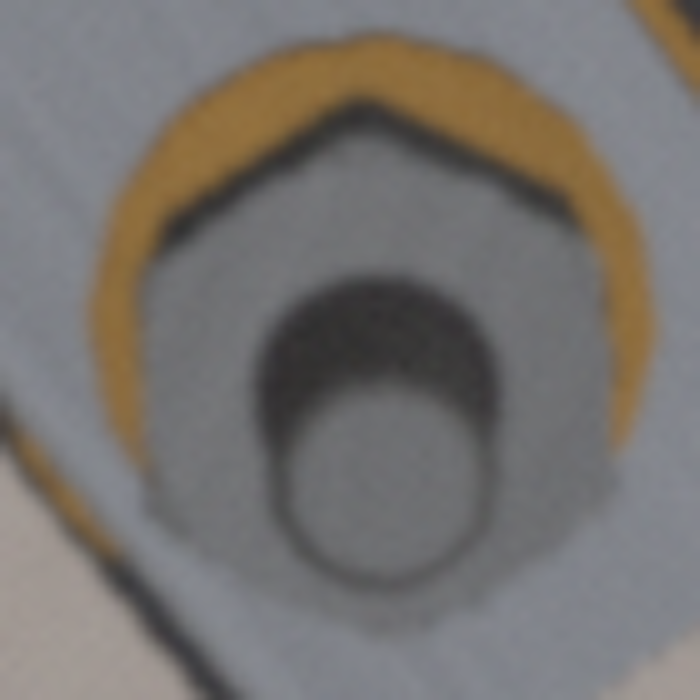

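Run:
```python
from nutang import *
c=imaging.read_camera("wrist");T1=tool()
a=np.radians(46.76);x=np.array([np.cos(a),np.sin(a),0]);y=np.array([0,0,-1.]);z=np.cross(x,y)
T0=(np.c_[x,y,z],np.array([.485,.2841,.3061]))
f=lambda p:((p[0]+.5)/10-.5+220,(p[1]+.5)/10-.5+130)
for im,T,dx in (("w8.png",T0,0),("w28.png",T1,20)):
  m=comp(im,2)
  print([fit(cols(m,l+dx,r+dx,o),f,c,T,zz) for l,r in((170,305),(370,520)) for o,zz in((True,.0625),(False,.0875))])
```

```text
[np.float32(21.96), np.float32(19.84), np.float32(22.25), np.float32(21.65)]
[np.float32(20.17), np.float32(19.74), np.float32(20.38), np.float32(22.44)]
```

```bash
python3 -m inch '[{"x":0,"y":-25,"z":0,"twist":0},{"x":0,"y":-25,"z":0,"twist":0},{"x":-20,"y":0,"z":-10,"twist":0},{"x":0,"y":0,"z":0,"twist":0},{"x":0,"y":0,"z":0,"twist":0},{"x":0,"y":0,"z":0,"twist":0}]' >/dev/null; python3 st.py
python3 - <<'E'
from h import *
c=imaging.read_camera("scene"); crop(c,0,0,512,384,1.5,"s30.png")
E
```

```text
t 42.8 p [0.478  0.2626 0.3559] M [ 0.014 -0.009  0.006] F [ 0.18  0.45 -0.62] ang 46.75 op 0.093 q6 -0.408
```

View pics/s30.png

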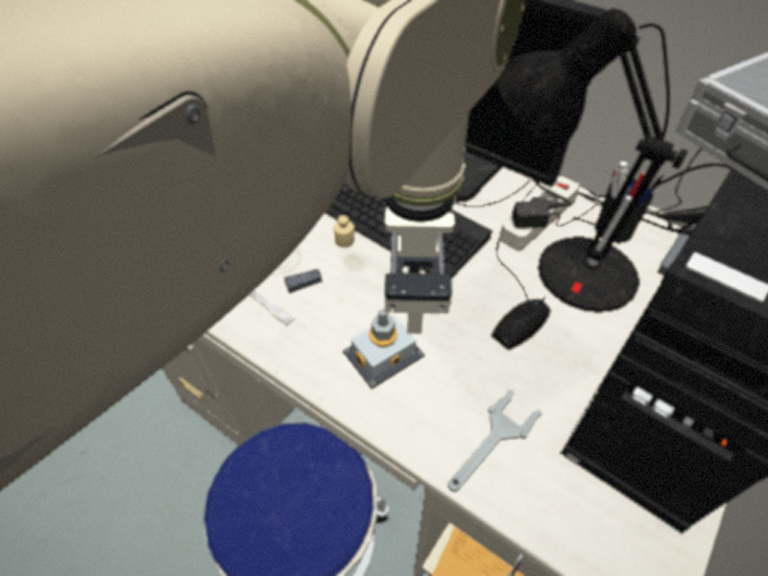

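The wrench lies flat at about (495,440), clear of the block at (383,350). The gripper is above and clear, and the weight and jaw insert are in place.

```bash
python3 -c "
from plant import robot
print(robot.close_job())"
```

```text
the job is handed in; nothing more can be done
None
```

I turned the nut finger-tight, then one flat more with the wrench, and laid the wrench flat on the desk about 20 cm from the block. I handed the job in at about 43 s.

- **Finger-tight:** I gripped at 10 N and turned clockwise until the torque jumped from about 0.05 to 0.4 N m. The fingers began to slip there, so the nut should not have been forced past its seat. I had no view of the collar mark before this step to confirm it.
- **One flat:** The first wrench stroke came out about 5° short in the wrist images, so I put the wrench back on and turned that much more. The same wrist view before and after puts the total at about 60.7°, give or take 1.5°. The collar mark moved about 5° in the second stroke, which agrees.
- **Forces:** Wrist force readings between moves stayed below about 14 N. On the first removal the wrench stuck slightly, with about 6 N along its length, then came free. The second time it slid off freely.
- **Where checks disagreed:**
  - The contact angles and the images differed by a few degrees on how far the first stroke had gone. I trusted the images.
  - The camera views differed by up to 5 mm on the fitting's position. I settled that by lining it up with the fingers.
- **Last look:** The wrench was flat on the desk, the gripper was clear, and the weight and jaw insert had not moved. The arm hid the dropper in that picture, but I never moved near it.

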